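# Pack the specimen vials for transport

## Task

Lay every vial that is on the bench in the open wooden case, lying across it (parallel to its handle), then raise the case by its handle to about 35 degrees (never past 50), resting on its far edge, so that the vials roll to the hinge side, and lower it gently until it stands level again. Lay the blue packing block flat in the space left at the handle side of the case, swing the lid over and press it down until it snaps fully shut. Leave the jar, the pot and the slide box where they are.

Things in the scene. Friction and masses are not known exactly. Their poses are not given: they have to be found in the camera images.
- case: loose wooden case, 172 (x) x 188 (y) x 70 mm high, walls and floor 6 mm, 0.85 kg with lid. Origin: centre of underside; z up, x from handle side to hinge side, y along the handle. A rib 6 mm thick, 14 mm high along x at y = 0 parts the inside floor (160 x 176 mm) into two lanes 85 mm wide. Raised by its handle it pivots on its far bottom edge (x = +86 mm, z = 0)
- handle (a point): middle of the steel bar handle of the case, a round bar 12 mm thick and 110 mm long along the case's y, 45 mm out from the side at x = -86 mm, 50 mm above the underside; 39 mm clear gap between bar and case
- hinge (a point): middle of the lid's hinge line at the top of the case's far wall (case x = +86 mm, z = 70.5 mm), the hinge line runs along the case's y
- lid (a joint): lid angle in rad: 0 shut flat, 1.57 upright, 1.85 fully open, leaning away from the handle. Lid 172 x 188 x 8 mm, soft-closing: pushed past upright towards the handle it sinks by itself and rests ajar at about 0.07 on the spring catch; pressing its front edge down with about 10 N snaps it past the catch to 0
- lid_front (a point): point on the lid's outer (top when shut) face, 12 mm from its free front edge, half way across; 160 mm from the hinge
- vial1: loose eight-sided amber specimen vial with the red cap and a paper label, lying down, 70 mm long, 26 mm across flats, 60 g. Origin: its centre; x along its length, towards the cap. May be absent
- vial2: loose eight-sided amber specimen vial with the orange cap and a paper label, lying down, 70 mm long, 26 mm across flats, 60 g. Origin: its centre; x along its length, towards the cap. May be absent
- vial3: loose eight-sided amber specimen vial with the green cap and a paper label, lying down, 70 mm long, 26 mm across flats, 60 g. Origin: its centre; x along its length, towards the cap. May be absent
- vial4: loose eight-sided amber specimen vial with the yellow cap and a paper label, lying down, 70 mm long, 26 mm across flats, 60 g. Origin: its centre; x along its length, towards the cap. May be absent
- mat: thin blue bench mat, 300 x 260 x 1 mm, look only, on which the vials lie at the start. Origin: its centre
- block: loose blue packing block, 90 (x) x 164 (y) x 38 mm high, 160 g, with a white grip rib on top along y: 14 mm thick (x), 100 mm long, 22 mm high (top at 60 mm). A groove along x in its underside, 18 mm wide, 30 mm high, straddles the case's floor rib. Origin: centre of its underside; may go in either way round
- rib (a point): middle of the top of the packing block's white grip rib, 60 mm above the block's underside
- stain_jar: bystander: amber jar with black lid, 64 mm across, 85 mm high; origin: centre of its underside
- staining_pot: bystander: open glass pot, 72 mm across, 60 mm high; origin: centre of its underside
- slide_box: bystander: shut dark wooden slide box, 100 x 160 x 35 mm; origin: centre of its underside

How it is judged:
By the outcome, as a careful person would: the job done as asked, in the order asked, and still so for the second after the job is handed in, with the robot touching nothing.
Of vial1, vial2, vial3, vial4 only 2 to 4 are there at a start; the rules pass over those that are not, and their reading is None.
At some moment in a run one of vial1, vial2, vial3, vial4, block may be knocked a few centimetres aside while the robot is not near it.
It also fails if it takes over 210 s, if anything falls off the work surface, if the arm or the gripper's body presses on something with over 40 N, if the wrist force passes 120 N, or if a joint passes its speed limit or range.

## Robot

A 6-joint arm with a two-finger parallel gripper is mounted at the origin on the work surface. World frame = base frame: x ahead of the robot, y to its left, z up, the work surface at z = 0. Lengths are in mm, angles in rad, forces in N, time in s.
With the tool pointing down it reaches from about 400 to 925 mm from the base axis. Payload 12.5 kg.
Tool frame: the origin (TCP) lies at the very end of the fingers, on their centre line; the grasp point (between the pads) lies 19 mm behind it; z points along the fingers, y is the direction in which the jaws open and shut (so a half turn about z gives the same grasp; the last joint's range is limited). The gripper opens to 95 mm and grips with 3 to 60 N. Pads are 20 mm wide; open, the fingers measure 119 mm over their backs; the gripper's body (75 mm by 180 mm) begins 59 mm behind the grasp point.
Start: joints at [-1.227, 0.491, 1.559, -0, 1.092, -0.106], TCP at [271.765, -562.841, 214.661] pointing down, gripper open.
Joint ranges: [-3.1, 3.1], [-0.84, 2.19], [0.05, 2.79], [-1.13, 4.28], [0.06, 2.93], [-2.69, 2.69]. Speed limits (rad/s): [2.22, 2.22, 2.79, 3.14, 3.14, 3.14].

## Interface

Orientations are given as [roll, pitch, yaw] about the fixed x, y, z axes, in that order (R = Rz(yaw) Ry(pitch) Rx(roll)).
In Python, from cell import env, read_camera, get_calibration gives the robot as it stands.
- The arm moves only by the tool arm_command, never from a script. Its argument "targets" is a list of rows, each a list of 3 entries, a list of its own where there are three numbers: the turn, a rotation vector about the tool's x, y, z in rad, then the shift along the tool's x, y, z in m, then the closure in counts, from 0 (fully open) to 255 (shut). In form: [[[rx, ry, rz], [tx, ty, tz], fingers], ...]. A call has 1 to 8 rows; each row is the pose to reach, as a shift and turn from the pose commanded when the call began, along the tool's axes at that moment; what a row does not reach only later rows make up. A row lasts 1/10 s, in which the tool goes at most 50 mm and 8.59 degrees, less where a joint would pass 70% of its speed; a pose out of reach is approached as far as the arm can. A call with a gripper value outside its range is refused whole. The fingers move at their own pace and stop on an object; the grip force is fixed at half the most. Time passes only in rows, so rows that repeat a pose let the fingers close. It gives the time, the measured TCP pose, the force and the opening at its end, in the units of the state.
- env.state(): the state, without advancing time (a new reading comes with each control period).
- read_camera(name): name is "side" or "top" or "wrist"; returns (picture, depth): 384x512x3 uint8, blue, green, red; 384x512 float32, mm along the optical axis (not along the pixel's ray), 0 where there is no reading.
- get_calibration(name): a dict with "vfov" (degrees; the focal length in pixels is half the picture's height over the tangent of half this angle, whatever the lens; pixels are square), "cx", "cy" (the principal point, pixels), "world_from_camera" (4x4, takes a point from camera to world coordinates). Camera axes: x right, y down, z forward; pixel columns grow to the right and rows downward; lengths in mm; the calibration is good to about 2 mm. A picture is of the moment at which its call begins: read the wrist's pose just before it. get_calibration takes no time and is no camera call; for the wrist camera it gives the pose at the moment of the call.
- env.job_done(): hands the job in, once; it reports no verdict.
The state is a dict: "t": time; "joints": joint angles; "qvel": joint speeds; "tau": joint torques, N m; "eef_pos": TCP position; "tcp_rot": TCP orientation; "ft_force": force on the tool from outside, world axes, zero at the start; "moment": the same for the moment, N m; "opening": opening from 0.0 (shut) to 1.0 (fully open).
Only numpy, scipy, OpenCV 4.12 (cv2) and the standard library are available. Lean on these libraries where they do the work, as an engineer would, in place of code of your own. Each camera call takes 0.05 s, during which the arm holds its last target.

## Working session

There is one attempt and no reset: what is moved stays moved. The work goes in short steps, Python scripts to look and compute and a tool call to move; the robot and the scene stay as the last step left them, time stands still between calls to the robot, and variables do not carry over. Pictures are saved under pics/ and viewed, and the job is handed in when it is done.

Besides the shell and the picture viewer there is one more tool, called after "Call:" as name(argument=value, ...), one argument or row to a line, values as JSON. arm_command: Moves the arm, as the interface text tells. Its arguments: {"type":"object","properties":{"targets":{"type":"array"}},"required":["targets"]}

```bash
ls; mkdir -p pics; python3 - <<'E'
from cell import env, read_camera, get_calibration
import cv2,numpy as np
print(env.state())
for n in ["side","top","wrist"]:
    c=get_calibration(n);print(n,c)
    p,d=read_camera(n);cv2.imwrite(f"pics/{n}0.png",p);np.save(f"pics/{n}0.npy",d)
E
```

```text
pics
{'t': 0.0, 'joints': array([-1.22659003e+00,  4.91552259e-01,  1.55945083e+00,  1.48331911e-05,
        1.09171608e+00, -1.05595884e-01]), 'qvel': array([-0.00079134, -0.0001588 ,  0.00136715, -0.00079625, -0.00055626,
        0.00093137]), 'tau': array([-7.59829782e-04, -6.12646222e+01, -2.58174384e+01,  6.92796987e-02,
        4.82655130e-02, -1.15825665e-04]), 'eef_pos': array([ 271.68371044, -562.58509767,  214.06581592]), 'tcp_rot': array([-3.14047380e+00, -1.31816689e-04,  4.49795266e-01]), 'ft_force': array([-0.05448828,  0.074401  , -0.25809117]), 'moment': array([ 0.04746308, -0.02130453, -0.03361989]), 'opening': 1.000640139539377}
side {'vfov': 47.01529973153727, 'cx': 250.97490408516023, 'cy': 179.4449398304535, 'world_from_camera': array([[-6.65098148e-01, -5.55694633e-01,  4.98846598e-01,
        -8.05120632e+01],
       [-7.46569849e-01,  4.79893039e-01, -4.60799449e-01,
         6.00903399e+02],
       [ 1.66707709e-02, -6.78900689e-01, -7.34040830e-01,
         9.72382149e+02],
       [ 0.00000000e+00,  0.00000000e+00,  0.00000000e+00,
         1.00000000e+00]])
[... 195 characters left out ...]
   [-9.99668770e-01, -1.12282832e-02,  2.31576272e-02,
         3.11528731e+01],
       [-2.04900221e-02, -1.97229928e-01, -9.80143109e-01,
         1.16841361e+03],
       [ 0.00000000e+00,  0.00000000e+00,  0.00000000e+00,
         1.00000000e+00]])}
wrist {'vfov': 62.22470669874203, 'cx': 257.7542011853463, 'cy': 190.26570950443423, 'world_from_camera': array([[ 4.34188337e-01, -8.66691289e-01, -2.45614937e-01,
         3.40812665e+02],
       [-9.00821366e-01, -4.18089404e-01, -1.17141436e-01,
        -5.29999540e+02],
       [-1.16353992e-03,  2.72116628e-01, -9.62263574e-01,
         3.85892030e+02],
       [ 0.00000000e+00,  0.00000000e+00,  0.00000000e+00,
         1.00000000e+00]])}
```

View pics/top0.png

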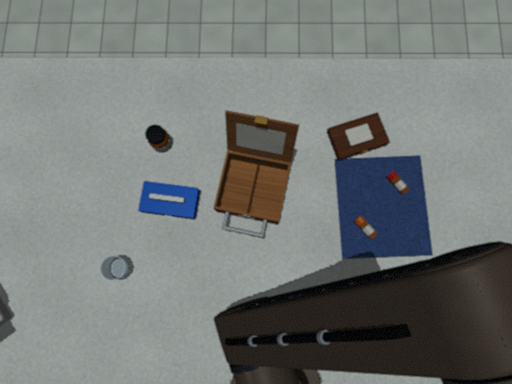

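View pics/side0.png

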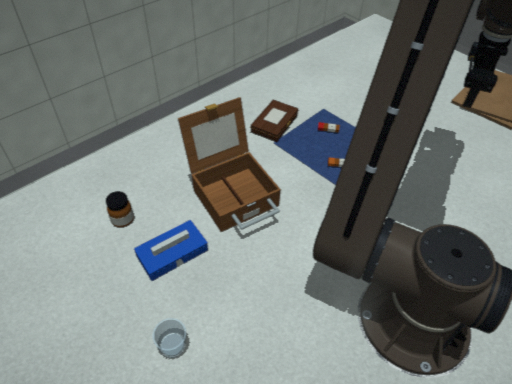

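View pics/wrist0.png

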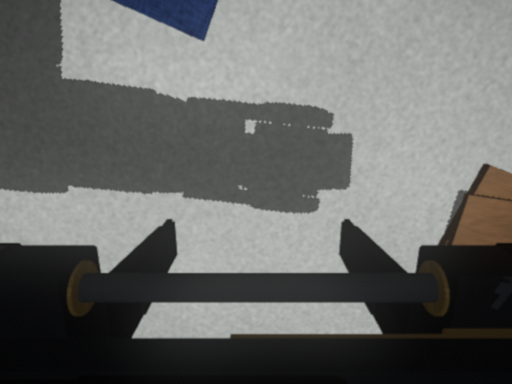

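```bash
cat > h.py <<'E'
from cell import env, read_camera, get_calibration
import cv2,numpy as np
from scipy.spatial.transform import Rotation as R
def snap(n,tag):
    c=get_calibration(n);p,d=read_camera(n)
    cv2.imwrite(f"pics/{n}{tag}.png",p);np.savez(f"pics/{n}{tag}.npz",d=d,T=c["world_from_camera"],k=np.array([192/np.tan(np.radians(c["vfov"]/2)),c["cx"],c["cy"]]))
    return p,d
def load(n,tag):
    z=np.load(f"pics/{n}{tag}.npz");return cv2.imread(f"pics/{n}{tag}.png"),z["d"],z["T"],z["k"]
def cloud(n,tag):
    p,d,T,k=load(n,tag)
    v,u=np.mgrid[0:384,0:512]
    P=np.stack([(u-k[1])/k[0]*d,(v-k[2])/k[0]*d,d],-1)
    return P@T[:3,:3].T+T[:3,3], d>0, p
def onplane(n,tag,u,v,z):
    p,d,T,k=load(n,tag)
    r=T[:3,:3]@np.array([(u-k[1])/k[0],(v-k[2])/k[0],1]);o=T[:3,3]
    return o+r*(z-o[2])/r[2]
def proj(n,tag,X):
    p,d,T,k=load(n,tag)
    q=(np.asarray(X,float)-T[:3,3])@T[:3,:3]
    return q[...,:2]/q[...,2:]*k[0]+k[1:]
def crop(n,tag,x0,y0,x1,y1,s,out):
    p=load(n,tag)[0][y0:y1,x0:x1]
    cv2.imwrite(f"pics/{out}.png",cv2.resize(p,None,fx=s,fy=s,interpolation=cv2.INTER_CUBIC))
def go(pos,yaw=None,rot=None):
    """print tool-frame shift & turn from measured pose to target"""
    s=env.state();R0=R.from_euler('xyz',s["tcp_rot"]);
    if rot is None: rot=[np.pi,0,yaw if yaw is not None else s["tcp_rot"][2]]
    R1=R.from_euler('xyz',rot)
    rv=(R0.inv()*R1).as_rotvec();t=R0.inv().apply(np.array(pos)-s["eef_pos"])/1000
    print("turn",rv.round(4),"shift",t.round(4),"rows>=",np.ceil(max(np.linalg.norm(t)/.05,np.degrees(np.linalg.norm(rv))/8.59)),"at",s["eef_pos"].round(1),s["tcp_rot"].round(3),"F",s["ft_force"].round(1),"op",round(s["opening"],3),"t",round(s["t"],2))
E
python3 - <<'E'
from h import *
for n in ["side","top"]: snap(n,"1")
snap("wrist","1")
crop("top","1",330,150,440,265,6,"c1")
crop("top","1",120,90,320,260,4,"c2")
P,m,p=cloud("top","1")
for u,v in [(200,330),(400,30),(100,150),(168,200),(250,190),(385,215)]: print(u,v,P[v,u].round(1))
E
```

```text
200 330 [152.5 213.   -0.9]
400 30 [1587.7 -666.7 -740.9]
100 150 [676.6 544.9   2.3]
168 200 [512.  310.6  59.1]
250 190 [554.6  79.7   8. ]
385 215 [ 485.3 -318.7    1.1]
```

View pics/c1.png

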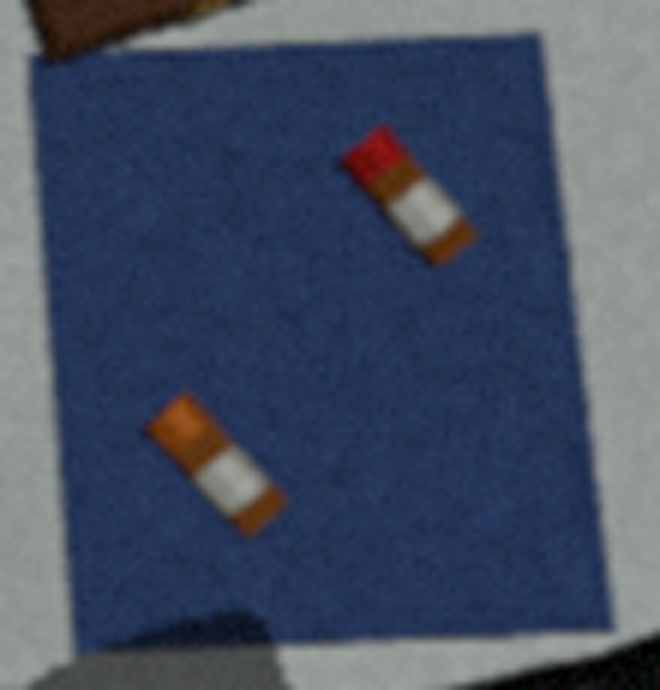

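View pics/c2.png

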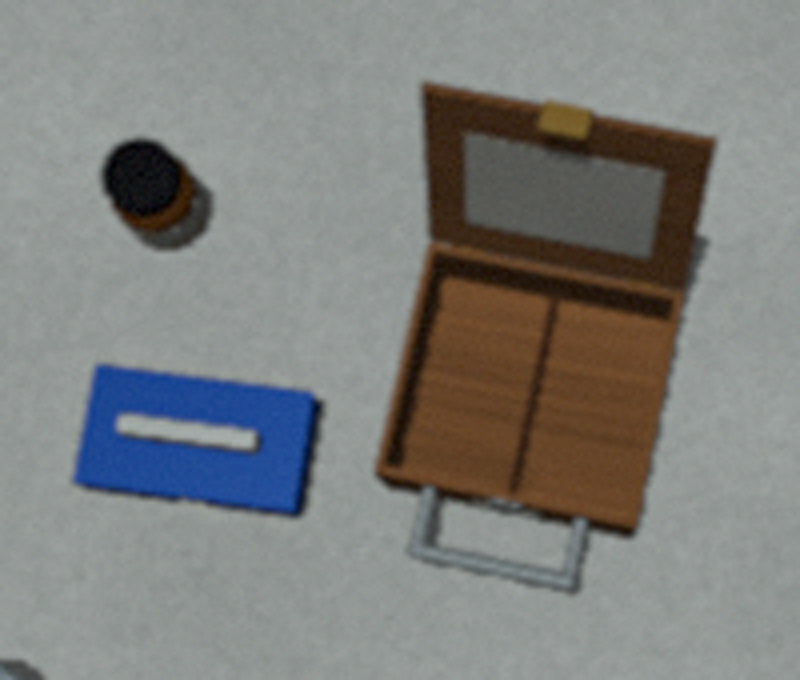

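```bash
python3 - <<'E'
from h import *
def c(x,y,s,ox,oy,z): return onplane("top","1",(x+.5)/s-.5+ox,(y+.5)/s-.5+oy,z)
print("case rim")
Q=[c(x,y,4,120,90,70) for x,y in [(379,474),(634,532),(432,245),(685,292)]]
for q in Q: print(q.round(1))
a,b,d,e=Q
print("yvec",a-b,d-e,np.degrees(np.arctan2(*(a-b)[1::-1]))-90,"xvec",d-a,e-b, np.linalg.norm(a-b),np.linalg.norm(d-a),np.linalg.norm(e-b), np.mean(Q,0))
for n,L in dict(red=[(385,124),(343,160),(478,237),(437,268)],orange=[(185,392),(146,430),(288,497),(250,537)]).items():
    q=[c(x,y,6,330,150,16) for x,y in L]; q=np.array(q)
    ax=(q[0]+q[1]-q[2]-q[3])/2
    print(n,q.mean(0).round(1),np.linalg.norm(ax),np.degrees(np.arctan2(ax[1],ax[0])))
print("block")
q=np.array([c(x,y,4,120,90,38) for x,y in [(98,365),(318,395),(298,512),(76,484)]]);print(q.round(1),q.mean(0),np.linalg.norm(q[0]-q[1]),np.linalg.norm(q[1]-q[2]),np.degrees(np.arctan2(*(q[0]-q[1])[1::-1]))-90)
q=np.array([c(x,y,4,120,90,60) for x,y in [(120,412),(258,432),(256,450),(117,432)]]);print(q.mean(0),np.degrees(np.arctan2(*(q[0]-q[1])[1::-1]))-90)
q=np.array([c(x,y,4,120,90,56) for x,y in [(412,551),(572,585)]]);print("bar ends",q,q.mean(0))
E
```

```text
case rim
[488.4 175.9  70. ]
[449.9  -2.7  70. ]
[656.  143.8  70. ]
[622.6 -38.2  70. ]
yvec [ 38.53732849 178.61295522   0.        ] [ 33.33728646 181.96068888   0.        ] -12.17543239292553 xvec [167.54881945 -32.13735891   0.        ] [172.74886147 -35.48509256   0.        ] 182.72305125904873 170.6030970847024 176.35577941769637 [554.21243727  69.713329    70.        ]
red [ 580.7 -356.9   16. ] 69.79606859156681 37.63378360555602
orange [ 447.8 -257.3   16. ] 69.47207154133152 43.26299896107658
block
[[572.1 389.7  38. ]
 [551.4 226.8  38. ]
 [465.3 237.4  38. ]
 [483.7 399.4  38. ]] [518.10566783 313.3290073   38.        ] 164.18467284539994 86.72305623052829 -7.242777708610646
[519.05349433 315.01747318  60.        ] -7.64712076333133
bar ends [[436.23829188 152.53331416  56.        ]
 [413.9219842   39.90790658  56.        ]] [425.08013804  96.22061037  56.        ]
```

```bash
python3 - <<'E'
from h import *
go([520,-400,230],.657)
go([580.7,-356.9,200],.657)
E
```

```text
turn [-3.000e-04 -1.000e-04 -2.072e-01] shift [ 0.2943 -0.0387 -0.0155] rows>= 6.0 at [ 271.7 -562.8  214.4] [-3.141 -0.     0.45 ] F [ 0.5 -0.6 -1.1] op 1.002 t 0.3
turn [-3.000e-04 -1.000e-04 -2.072e-01] shift [ 0.3677 -0.0511  0.0145] rows>= 8.0 at [ 271.7 -562.8  214.4] [-3.141 -0.     0.45 ] F [ 0.5 -0.6 -1.1] op 1.002 t 0.3
```

Call:
arm_command(
  targets=[
    [[0,0,-0.207],[0.368,-0.051,0.0145],0],
    [[0,0,-0.207],[0.368,-0.051,0.0145],0],
    [[0,0,-0.207],[0.368,-0.051,0.0145],0],
    [[0,0,-0.207],[0.368,-0.051,0.0145],0],
    [[0,0,-0.207],[0.368,-0.051,0.0145],0],
    [[0,0,-0.207],[0.368,-0.051,0.0145],0],
    [[0,0,-0.207],[0.368,-0.051,0.0145],0],
    [[0,0,-0.207],[0.368,-0.051,0.0145],0],
  ],
)

```text
t: 1.1
eef_pos: [583.9, -354.0, 199.7]
tcp_rot: [-3.141, -0.0, 0.66]
ft_force: [-1.6, -0.0, 0.3]
opening: 1.002
```

```bash
python3 - <<'E'
from h import *
snap("wrist","2");snap("top","2");snap("side","2")
go([580.7,-356.9,200],.657)
E
```

```text
turn [-0.0005  0.0004  0.0022] shift [-0.0014  0.0002 -0.0004] rows>= 1.0 at [ 581.7 -355.9  199.6] [-3.141  0.     0.659] F [-1.  -0.9 -0.1] op 1.0 t 1.25
```

View pics/wrist2.png

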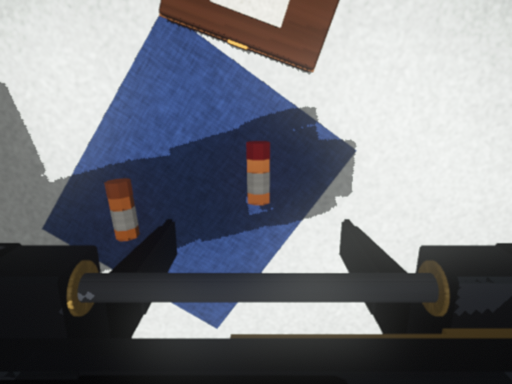

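View pics/top2.png

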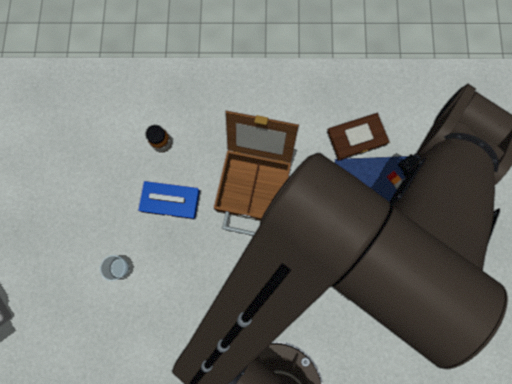

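View pics/side2.png

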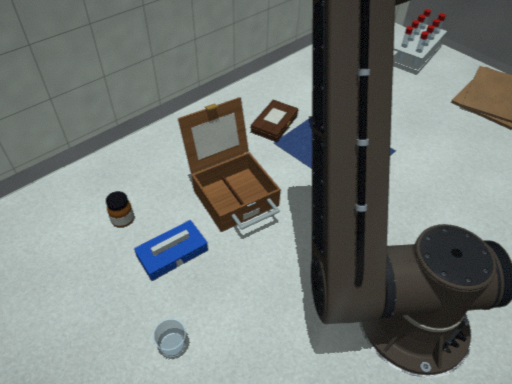

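```bash
python3 - <<'E'
from h import *
crop("wrist","2",90,120,330,260,3,"c3")
P,m,p=cloud("wrist","2")
# vial pixels: height between 6 and 40, region
for nm,(x0,x1,y0,y1) in dict(red=(235,285,130,215),orange=(95,145,170,250)).items():
    q=P[y0:y1,x0:x1].reshape(-1,3);q=q[(q[:,2]>8)&(q[:,2]<45)]
    c=q.mean(0);U,S,V=np.linalg.svd((q-c)[:,:2],full_matrices=False)
    t=(q-c)[:,:2]@V.T; mid=(t.max(0)+t.min(0))/2
    print(nm,len(q),(c[:2]+mid@V).round(1),np.ptp(t,axis=0).round(1),np.degrees(np.arctan2(V[0,1],V[0,0])),q[:,2].max())
E
```

```text
red 1410 [ 581.2 -356.3] [70.5 25.7] -141.91086394857209 29.58690498269516
orange 1525 [ 448.4 -256.9] [71.  27.4] -137.73875266971135 30.03223733136781
```

View pics/c3.png

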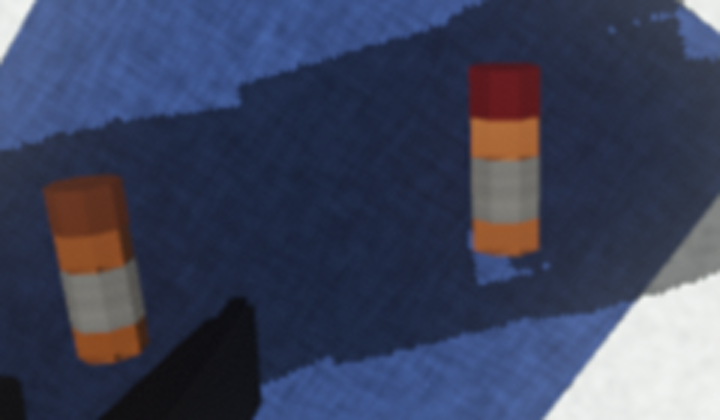

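```bash
python3 - <<'E'
from h import *
go([581.2,-356.3,5],.664)
E
```

```text
turn [-0.0005  0.0004 -0.0048] shift [-5.000e-04  1.000e-04  1.946e-01] rows>= 4.0 at [ 581.7 -355.9  199.6] [-3.141  0.     0.659] F [-1.  -0.9 -0.1] op 1.0 t 1.25
```

Call:
arm_command(
  targets=[
    [[0,0,-0.005],[-0.0005,0,0.05],0],
    [[0,0,-0.005],[-0.0005,0,0.1],0],
    [[0,0,-0.005],[-0.0005,0,0.14],0],
    [[0,0,-0.005],[-0.0005,0,0.17],0],
    [[0,0,-0.005],[-0.0005,0,0.185],0],
    [[0,0,-0.005],[-0.0005,0,0.194],0],
    [[0,0,-0.005],[-0.0005,0,0.194],0],
    [[0,0,-0.005],[-0.0005,0,0.194],150],
  ],
)

```text
t: 2.05
eef_pos: [581.0, -357.9, 7.6]
tcp_rot: [3.14, -0.0, 0.662]
ft_force: [0.7, -0.5, 0.1]
opening: 0.959
```

Call:
arm_command(
  targets=[
    [[0,0,0],[0,0,0],255],
    [[0,0,0],[0,0,0],255],
    [[0,0,0],[0,0,0],255],
    [[0,0,0],[0,0,0],255],
    [[0,0,0],[0,0,0],255],
    [[0,0,0],[0,0,0],255],
  ],
)

```text
t: 2.65
eef_pos: [580.6, -357.2, 6.2]
tcp_rot: [3.142, 0.0, 0.662]
ft_force: [0.1, 0.2, 0.8]
opening: 0.466
```

Call:
arm_command(
  targets=[
    [[0,0,0],[0,0,0],255],
    [[0,0,0],[0,0,0],255],
    [[0,0,0],[0,0,0],255],
    [[0,0,0],[0,0,0],255],
    [[0,0,0],[0,0,0],255],
  ],
)

```text
t: 3.15
eef_pos: [580.6, -357.2, 6.1]
tcp_rot: [3.142, 0.0, 0.662]
ft_force: [0.5, -0.1, -0.3]
opening: 0.272
```

Call:
arm_command(
  targets=[
    [[0,0,0],[0,0,-0.03],255],
    [[0,0,0],[0,0,-0.08],255],
    [[0,0,0],[0,0,-0.13],255],
    [[0,0,0],[0,0,-0.18],255],
    [[0,0,0],[0,0,-0.195],255],
    [[0,0,0],[0,0,-0.195],255],
  ],
)

```text
t: 3.75
eef_pos: [581.3, -357.7, 204.2]
tcp_rot: [3.137, -0.001, 0.662]
ft_force: [0.2, -0.0, -1.3]
opening: 0.271
```

```bash
cat >> h.py <<'E'
C=np.array([554.2,69.7]);PSI=np.radians(-11.2)
def cw(x,y,z=0):
    c,s=np.cos(PSI),np.sin(PSI)
    return np.array([C[0]+c*x-s*y,C[1]+s*x+c*y,z])
E
python3 - <<'E'
from h import *
# refine case from cloud of top2: handle side rim etc
P,m,p=cloud("top","1")
q=P[140:240,200:300].reshape(-1,3)
c,s=np.cos(PSI),np.sin(PSI)
L=np.stack([(q[:,0]-C[0])*c+(q[:,1]-C[1])*s,-(q[:,0]-C[0])*s+(q[:,1]-C[1])*c,q[:,2]],-1)
r=L[(L[:,2]>60)&(L[:,2]<78)&(abs(L[:,1])<110)&(L[:,0]<95)&(L[:,0]>-100)]
print(len(r),r.min(0),r.max(0))
for sel,ax in [((r[:,0]>-50)&(r[:,0]<60)&(r[:,1]>50),1),((r[:,0]>-50)&(r[:,0]<60)&(r[:,1]<-50),1),((abs(r[:,1])<60)&(r[:,0]<-50),0),((abs(r[:,1])<60)&(r[:,0]>50),0)]:
    e=r[sel];o=1-ax
    print(len(e),e.mean(0).round(1),np.polyfit(e[:,o],e[:,ax],1).round(3))
b=L[(L[:,2]>40)&(L[:,2]<62)&(L[:,0]<-120)&(L[:,0]>-145)]
print("bar",len(b),b.mean(0),b.min(0),b.max(0))
go(cw(-15,-45.5,120),PSI+np.pi/2)
E
```

```text
719 [-98.93455843 -93.40928992  60.02851093] [91.3346328  94.95226312 77.94819519]
103 [ 5.7 90.9 69. ] [-0.    90.856]
80 [  5.1 -90.4  70.2] [-3.0000e-03 -9.0414e+01]
122 [-82.9  -0.6  69.6] [ 4.0000e-03 -8.2908e+01]
173 [84.5 -0.5 70.6] [-3.000e-03  8.452e+01]
bar 195 [-129.78982053   -0.19919562   54.83813909] [-136.01885824  -60.27648267   48.62203416] [-120.04824659   60.74064763   61.65091162]
turn [ 5.200e-03  5.000e-04 -7.135e-01] shift [ 0.197  -0.3358  0.0828] rows>= 8.0 at [ 581.3 -357.7  204.2] [ 3.137e+00 -1.000e-03  6.620e-01] F [ 0.2 -0.  -1.3] op 0.271 t 3.75
```

Call:
arm_command(
  targets=[
    [[0.005,0,-0.15],[0.06,-0.04,0],255],
    [[0.005,0,-0.3],[0.1,-0.08,0],255],
    [[0.005,0,-0.44],[0.13,-0.12,0],255],
    [[0.005,0,-0.58],[0.15,-0.165,0],255],
    [[0.005,0,-0.713],[0.165,-0.21,0],255],
    [[0.005,0,-0.713],[0.18,-0.255,0],255],
    [[0.005,0,-0.713],[0.19,-0.3,0],255],
    [[0.005,0,-0.713],[0.197,-0.336,0],255],
  ],
)

```text
t: 4.55
eef_pos: [529.4, 27.5, 199.2]
tcp_rot: [-3.134, -0.001, 1.375]
ft_force: [1.0, 1.1, 0.1]
opening: 0.272
```

Call:
arm_command(
  targets=[
    [[0,0,0],[0,0,0],255],
    [[0,0,0],[0,0,0],255],
  ],
)

```text
t: 4.75
eef_pos: [530.3, 26.6, 200.0]
tcp_rot: [-3.135, -0.001, 1.377]
ft_force: [0.6, 0.3, -0.1]
opening: 0.269
```

```bash
python3 - <<'E'
from h import *
snap("wrist","3")
go(cw(-15,-45.5,12.5),PSI+np.pi/2)
E
```

```text
turn [-0.0059 -0.0013  0.0002] shift [0.002  0.0004 0.1876] rows>= 4.0 at [530.9  25.7 200.1] [-3.136e+00 -1.000e-03  1.376e+00] F [ 0.4  0.2 -1.3] op 0.273 t 4.8
```

View pics/wrist3.png

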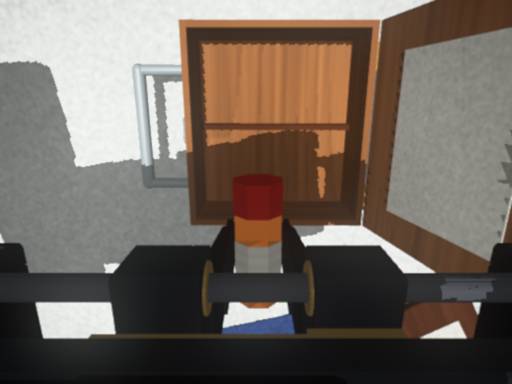

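Call:
arm_command(
  targets=[
    [[-0.006,0,0],[0.002,0,0.04],255],
    [[-0.006,0,0],[0.002,0,0.08],255],
    [[-0.006,0,0],[0.002,0,0.12],255],
    [[-0.006,0,0],[0.002,0,0.15],255],
    [[-0.006,0,0],[0.002,0,0.17],255],
    [[-0.006,0,0],[0.002,0,0.18],255],
    [[-0.006,0,0],[0.002,0,0.187],255],
    [[-0.006,0,0],[0.002,0,0.187],255],
  ],
)

```text
t: 5.6
eef_pos: [530.8, 27.6, 13.6]
tcp_rot: [3.141, -0.002, 1.374]
ft_force: [-0.5, -0.2, -0.3]
opening: 0.272
```

Call:
arm_command(
  targets=[
    [[0,0,0],[0,0,0.0],255],
    [[0,0,0],[0,0,0],150],
    [[0,0,0],[0,0,0],150],
    [[0,0,0],[0,0,0],150],
    [[0,0,0],[0,0,0],150],
    [[0,0,0],[0,0,0],150],
  ],
)

```text
t: 6.2
eef_pos: [530.7, 28.1, 14.3]
tcp_rot: [3.14, -0.002, 1.375]
ft_force: [0.2, -0.4, -0.4]
opening: 0.412
```

Call:
arm_command(
  targets=[
    [[0,0,0],[0,0,-0.02],140],
    [[0,0,0],[0,0,-0.06],140],
    [[0,0,0],[0,0,-0.11],140],
    [[0,0,0],[0,0,-0.16],120],
    [[0,0,0],[0,0,-0.19],100],
    [[0,0,0],[0,0,-0.19],100],
  ],
)

```text
t: 6.8
eef_pos: [531.8, 27.8, 208.3]
tcp_rot: [3.133, -0.003, 1.375]
ft_force: [0.5, -0.2, -0.6]
opening: 0.597
```

```bash
python3 - <<'E'
from h import *
snap("wrist","4")
go([448.4,-256.9,200],.738)
E
```

```text
turn [ 0.0044 -0.0037  0.6369] shift [-0.2954 -0.0255  0.0051] rows>= 6.0 at [530.9  27.9 205.9] [ 3.136e+00 -2.000e-03  1.375e+00] F [ 0.1 -0.2 -1.3] op 0.603 t 6.85
```

View pics/wrist4.png

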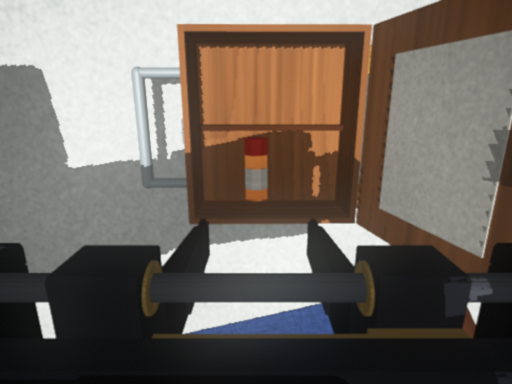

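Call:
arm_command(
  targets=[
    [[0.004,-0.004,0.1],[-0.045,-0.004,0],0],
    [[0.004,-0.004,0.22],[-0.09,-0.008,0],0],
    [[0.004,-0.004,0.36],[-0.135,-0.012,0],0],
    [[0.004,-0.004,0.5],[-0.18,-0.016,0],0],
    [[0.004,-0.004,0.637],[-0.225,-0.02,0],0],
    [[0.004,-0.004,0.637],[-0.27,-0.024,0.005],0],
    [[0.004,-0.004,0.637],[-0.2955,-0.0255,0.005],0],
    [[0.004,-0.004,0.637],[-0.2955,-0.0255,0.005],0],
  ],
)

```text
t: 7.65
eef_pos: [446.6, -259.3, 196.8]
tcp_rot: [-3.137, 0.004, 0.734]
ft_force: [0.2, -0.1, -0.7]
opening: 0.997
```

```bash
python3 - <<'E'
from h import *
snap("wrist","5")
P,m,p=cloud("wrist","5")
q=P[100:240,180:340].reshape(-1,3);q=q[(q[:,2]>8)&(q[:,2]<45)]
c=q.mean(0);U,S,V=np.linalg.svd((q-c)[:,:2],full_matrices=False)
t=(q-c)[:,:2]@V.T; mid=(t.max(0)+t.min(0))/2
print(len(q),(c[:2]+mid@V).round(1),np.ptp(t,axis=0).round(1),np.degrees(np.arctan2(V[0,1],V[0,0])))
go([448.4,-256.9,5],.738)
E
```

```text
1448 [ 447.7 -256.8] [70.8 25.5] -138.57324593959183
turn [-0.005   0.0032 -0.0029] shift [0.0023 0.0013 0.192 ] rows>= 4.0 at [ 446.9 -257.8  197. ] [-3.137e+00  3.000e-03  7.350e-01] F [ 1.2  0.6 -0.1] op 0.998 t 7.7
```

View pics/wrist5.png

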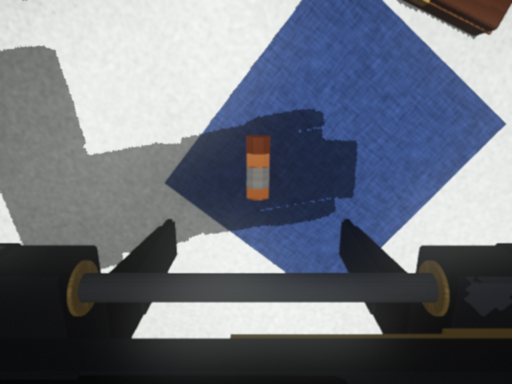

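Call:
arm_command(
  targets=[
    [[-0.005,0.003,-0.003],[0.001,0.0005,0.05],0],
    [[-0.005,0.003,-0.003],[0.001,0.0005,0.1],0],
    [[-0.005,0.003,-0.003],[0.001,0.0005,0.14],0],
    [[-0.005,0.003,-0.003],[0.001,0.0005,0.17],0],
    [[-0.005,0.003,-0.003],[0.001,0.0005,0.185],0],
    [[-0.005,0.003,-0.003],[0.001,0.0005,0.191],0],
    [[-0.005,0.003,-0.003],[0.001,0.0005,0.191],100],
    [[-0.005,0.003,-0.003],[0.001,0.0005,0.191],255],
  ],
)

```text
t: 8.5
eef_pos: [448.6, -256.4, 8.2]
tcp_rot: [3.138, -0.0, 0.741]
ft_force: [0.1, -0.1, 0.1]
opening: 0.886
```

Call:
arm_command(
  targets=[
    [[0,0,0],[0,0,0],255],
    [[0,0,0],[0,0,0],255],
    [[0,0,0],[0,0,0],255],
    [[0,0,0],[0,0,0],255],
    [[0,0,0],[0,0,0],255],
    [[0,0,0],[0,0,0],255],
    [[0,0,0],[0,0,0],255],
    [[0,0,0],[0,0,0],255],
  ],
)

```text
t: 9.3
eef_pos: [448.2, -256.8, 7.6]
tcp_rot: [3.139, -0.0, 0.741]
ft_force: [-0.7, 0.2, 0.3]
opening: 0.271
```

Call:
arm_command(
  targets=[
    [[0,0,0],[0,0,0],255],
    [[0,0,0],[0,0,0],255],
    [[0,0,0],[0,0,-0.03],255],
    [[0,0,0],[0,0,-0.08],255],
    [[0,0,0],[0,0,-0.13],255],
    [[0,0,0],[0,0,-0.18],255],
    [[0,0,0],[0,0,-0.195],255],
    [[0,0,0],[0,0,-0.195],255],
  ],
)

```text
t: 10.1
eef_pos: [448.5, -256.8, 205.0]
tcp_rot: [3.134, -0.001, 0.741]
ft_force: [0.3, 0.3, -0.7]
opening: 0.269
```

```bash
python3 - <<'E'
from h import *
go(cw(-15,45.5,200),PSI+np.pi/2)
E
```

```text
turn [ 0.0075  0.0013 -0.6344] shift [ 0.3261 -0.2086  0.0038] rows>= 8.0 at [ 448.5 -256.8  205. ] [ 3.134e+00 -1.000e-03  7.410e-01] F [ 0.3  0.3 -0.7] op 0.269 t 10.1
```

Call:
arm_command(
  targets=[
    [[0.007,0,-0.14],[0.04,-0.025,0],255],
    [[0.007,0,-0.28],[0.08,-0.05,0],255],
    [[0.007,0,-0.42],[0.12,-0.077,0],255],
    [[0.007,0,-0.56],[0.16,-0.103,0],255],
    [[0.007,0,-0.634],[0.2,-0.128,0],255],
    [[0.007,0,-0.634],[0.242,-0.155,0],255],
    [[0.007,0,-0.634],[0.284,-0.182,0],255],
    [[0.007,0,-0.634],[0.326,-0.2085,0.0],255],
  ],
)

```text
t: 10.9
eef_pos: [547.2, 119.6, 200.1]
tcp_rot: [-3.135, 0.0, 1.375]
ft_force: [0.3, -0.5, -0.6]
opening: 0.269
```

Call:
arm_command(
  targets=[
    [[0,0,0],[0,0,0],255],
    [[0,0,0],[0,0,0],255],
    [[0,0,0],[0,0,0],255],
  ],
)

```text
t: 11.2
eef_pos: [547.1, 116.6, 200.9]
tcp_rot: [-3.135, 0.0, 1.374]
ft_force: [0.6, -0.9, -0.8]
opening: 0.27
```

```bash
python3 - <<'E'
from h import *
go(cw(-15,45.5,14.5),PSI+np.pi/2)
E
```

```text
turn [-0.0063  0.0001 -0.0011] shift [0.0009 0.0023 0.1864] rows>= 4.0 at [547.1 116.6 200.9] [-3.135  0.     1.374] F [ 0.6 -0.9 -0.8] op 0.27 t 11.2
```

Call:
arm_command(
  targets=[
    [[-0.006,0,0],[0.001,0.002,0.04],255],
    [[-0.006,0,0],[0.001,0.002,0.08],255],
    [[-0.006,0,0],[0.001,0.002,0.12],255],
    [[-0.006,0,0],[0.001,0.002,0.15],255],
    [[-0.006,0,0],[0.001,0.002,0.17],255],
    [[-0.006,0,0],[0.001,0.002,0.18],255],
    [[-0.006,0,0],[0.001,0.002,0.186],255],
    [[-0.006,0,0],[0.001,0.002,0.186],255],
  ],
)

```text
t: 12.0
eef_pos: [549.1, 117.8, 16.1]
tcp_rot: [3.14, -0.001, 1.374]
ft_force: [-0.2, 0.4, 0.1]
opening: 0.275
```

Call:
arm_command(
  targets=[
    [[0,0,0],[0,0,0.0],255],
    [[0,0,0],[0,0,0],150],
    [[0,0,0],[0,0,0],150],
    [[0,0,0],[0,0,0],150],
    [[0,0,0],[0,0,0],150],
    [[0,0,0],[0,0,0],150],
  ],
)

```text
t: 12.6
eef_pos: [549.1, 118.4, 16.2]
tcp_rot: [3.14, -0.001, 1.375]
ft_force: [-0.3, -0.1, 0.6]
opening: 0.413
```

Call:
arm_command(
  targets=[
    [[0,0,0],[0,0,-0.02],140],
    [[0,0,0],[0,0,-0.06],140],
    [[0,0,0],[0,0,-0.11],140],
    [[0,0,0],[0,0,-0.16],140],
    [[0,0,0],[0,0,-0.17],140],
    [[0,0,0],[0,0,-0.17],140],
  ],
)

```text
t: 13.2
eef_pos: [549.3, 118.4, 187.8]
tcp_rot: [3.136, -0.002, 1.375]
ft_force: [-0.2, -0.3, -0.5]
opening: 0.45
```

```bash
python3 - <<'E'
from h import *
snap("wrist","6")
go(cw(-131,0,130),PSI+np.pi/2)
E
```

```text
turn [ 0.0022 -0.0008 -0.0005] shift [-0.0466 -0.1161  0.0556] rows>= 3.0 at [548.5 118.3 185.9] [ 3.139e+00 -1.000e-03  1.375e+00] F [-0.2 -0.1 -0.6] op 0.452 t 13.25
```

View pics/wrist6.png

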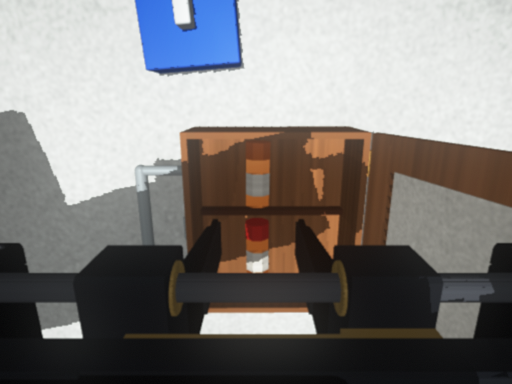

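Call:
arm_command(
  targets=[
    [[0.002,0,0],[-0.015,-0.04,0],140],
    [[0.002,0,0],[-0.03,-0.08,0],140],
    [[0.002,0,0],[-0.0465,-0.116,0.02],140],
    [[0.002,0,0],[-0.0465,-0.116,0.055],140],
    [[0.002,0,0],[-0.0465,-0.116,0.055],140],
    [[0.002,0,0],[-0.0465,-0.116,0.055],140],
  ],
)

```text
t: 13.85
eef_pos: [426.0, 95.3, 130.1]
tcp_rot: [-3.138, 0.0, 1.375]
ft_force: [1.0, -0.3, 0.7]
opening: 0.451
```

```bash
python3 - <<'E'
from h import *
go(cw(-131,0,31),PSI+np.pi/2)
for n in ["wrist","top","side"]: snap(n,"7")
crop("top","7",120,90,320,260,4,"c7")
crop("side","7",120,90,320,290,4,"s7")
E
```

```text
turn [-0.0032  0.0001 -0.0006] shift [-0.0002  0.      0.0991] rows>= 2.0 at [426.   95.3 130.1] [-3.138  0.     1.375] F [ 1.  -0.3  0.7] op 0.451 t 13.85
```

View pics/wrist7.png

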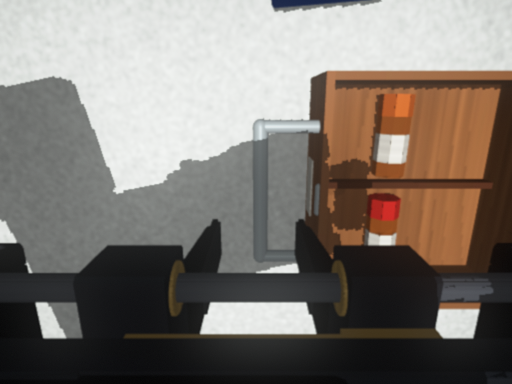

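View pics/s7.png

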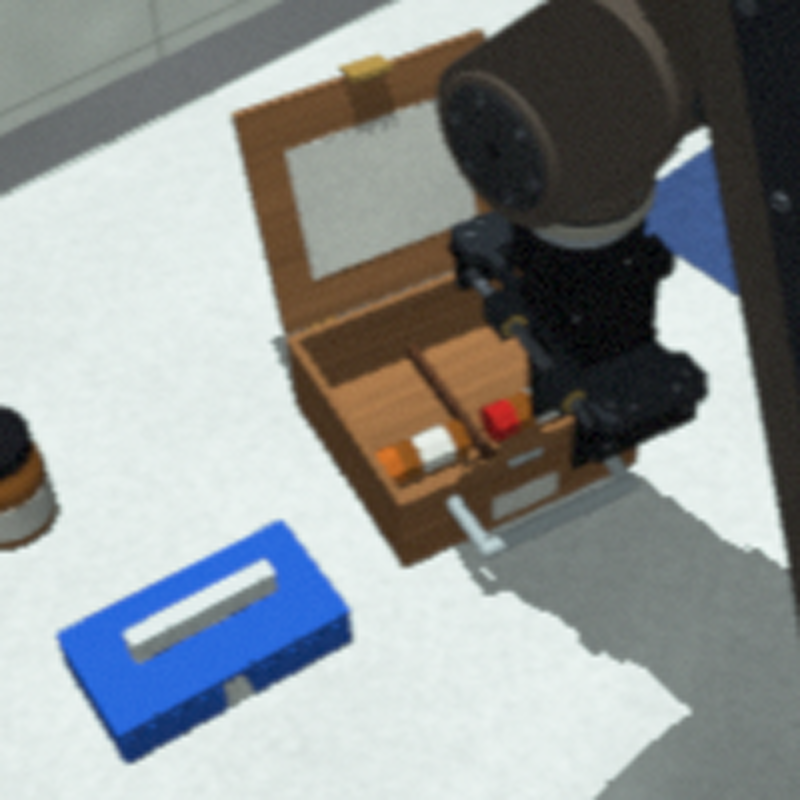

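View pics/top7.png

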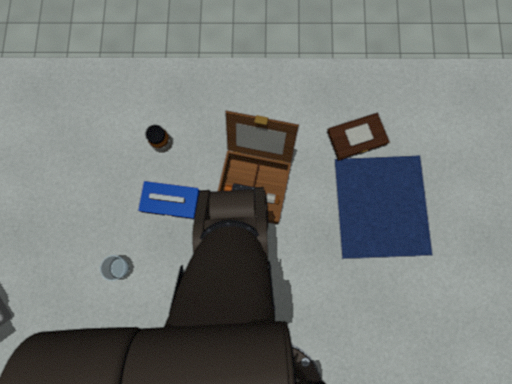

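Call:
arm_command(
  targets=[
    [[-0.003,0,0],[0,0,0.03],140],
    [[-0.003,0,0],[0,0,0.06],140],
    [[-0.003,0,0],[0,0,0.085],140],
    [[-0.003,0,0],[0,0,0.098],140],
    [[-0.003,0,0],[0,0,0.098],140],
    [[-0.003,0,0],[0,0,0.098],200],
    [[-0.003,0,0],[0,0,0.098],210],
    [[-0.003,0,0],[0,0,0.098],215],
  ],
)

```text
t: 14.8
eef_pos: [426.6, 95.4, 33.8]
tcp_rot: [3.137, -0.001, 1.375]
ft_force: [-0.3, -0.2, -0.1]
opening: 0.253
```

```bash
python3 - <<'E'
from h import *
go(cw(-131,0,31),PSI+np.pi/2)
snap("wrist","8")
E
```

```text
turn [ 0.0045 -0.0012 -0.0004] shift [-0.0005 -0.0008  0.0027] rows>= 1.0 at [426.6  95.4  33.8] [ 3.137e+00 -1.000e-03  1.375e+00] F [-0.3 -0.2 -0.1] op 0.253 t 14.8
```

View pics/wrist8.png

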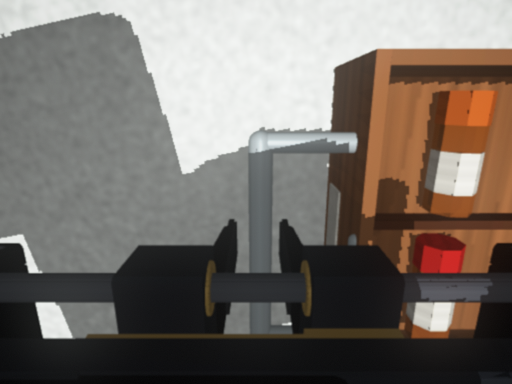

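Call:
arm_command(
  targets=[
    [[0.004,0,0],[0,0,0.003],225],
    [[0.004,0,0],[0,0,0.003],235],
    [[0.004,0,0],[0,0,0.003],255],
    [[0.004,0,0],[0,0,0.003],255],
    [[0.004,0,0],[0,0,0.003],255],
    [[0.004,0,0],[0,0,0.003],255],
  ],
)

```text
t: 15.45
eef_pos: [427.5, 95.4, 30.2]
tcp_rot: [3.14, -0.002, 1.375]
ft_force: [4.8, -0.8, 2.0]
opening: 0.12
```

```bash
python3 - <<'E'
from h import *
go(cw(-131,0,31),PSI+np.pi/2)
for d in [2,4,6,8,10,12,14,16,18,20,22,24,26,28,30,32,34,35,36]:
    a=np.radians(d);c,s=np.cos(a),np.sin(a)
    print(d,"dx",round(-217*c+50*s+217,1),"dz",round(217*s+50*c-50,1))
E
```

```text
turn [ 0.0018 -0.0015 -0.0006] shift [-0.0006 -0.0017 -0.0009] rows>= 1.0 at [427.5  95.4  30.2] [ 3.140e+00 -2.000e-03  1.375e+00] F [ 4.8 -0.8  2. ] op 0.12 t 15.45
2 dx 1.9 dz 7.5
4 dx 4.0 dz 15.0
6 dx 6.4 dz 22.4
8 dx 9.1 dz 29.7
10 dx 12.0 dz 36.9
12 dx 15.1 dz 44.0
14 dx 18.5 dz 51.0
16 dx 22.2 dz 57.9
18 dx 26.1 dz 64.6
20 dx 30.2 dz 71.2
22 dx 34.5 dz 77.6
24 dx 39.1 dz 83.9
26 dx 43.9 dz 90.1
28 dx 48.9 dz 96.0
30 dx 54.1 dz 101.8
32 dx 59.5 dz 107.4
34 dx 65.1 dz 112.8
35 dx 67.9 dz 115.4
36 dx 70.8 dz 118.0
```

Call:
arm_command(
  targets=[
    [[0,0,0],[0,0.0014,-0.0056],255],
    [[0,0,0],[0,0.003,-0.0113],255],
    [[0,0,0],[0,0.0046,-0.0169],255],
    [[0,0,0],[0,0.0064,-0.0224],255],
    [[0,0,0],[0,0.0084,-0.0279],255],
    [[0,0,0],[0,0.0105,-0.0333],255],
    [[0,0,0],[0,0.0127,-0.0387],255],
    [[0,0,0],[0,0.0151,-0.044],255],
  ],
)

```text
t: 16.25
eef_pos: [440.3, 92.4, 74.2]
tcp_rot: [-3.139, -0.0, 1.375]
ft_force: [-3.5, 0.4, -3.0]
opening: 0.118
```

```bash
python3 - <<'E'
from h import *
snap("side","9");crop("side","9",120,60,320,260,3,"s9")
go(cw(-131,0,31),PSI+np.pi/2)
E
```

```text
turn [-0.0013 -0.0007 -0.0005] shift [-0.0003 -0.0156  0.0439] rows>= 1.0 at [441.1  92.4  74.8] [-3.140e+00 -1.000e-03  1.375e+00] F [-2.3  0.4 -2.5] op 0.119 t 16.3
```

View pics/s9.png

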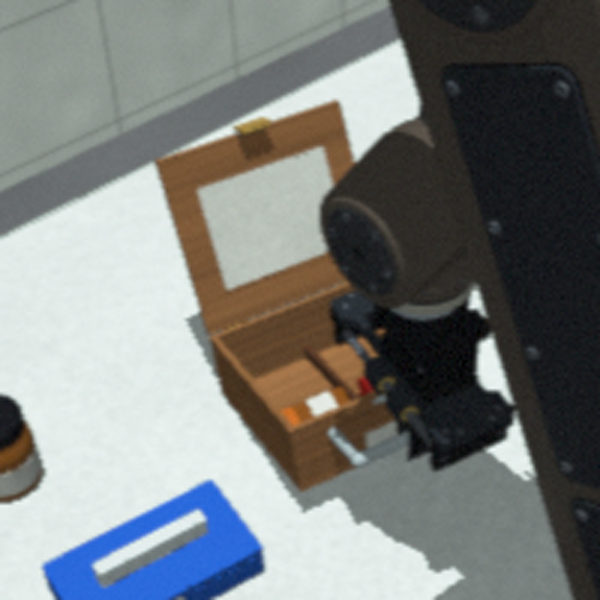

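Call:
arm_command(
  targets=[
    [[0,0,0],[0,0.0025,-0.0053],255],
    [[0,0,0],[0,0.0052,-0.0105],255],
    [[0,0,0],[0,0.008,-0.0156],255],
    [[0,0,0],[0,0.011,-0.0206],255],
    [[0,0,0],[0,0.0141,-0.0256],255],
    [[0,0,0],[0,0.0172,-0.0304],255],
    [[0,0,0],[0,0.0205,-0.0352],255],
    [[0,0,0],[0,0.024,-0.0399],255],
  ],
)

```text
t: 17.1
eef_pos: [464.7, 87.6, 114.1]
tcp_rot: [-3.14, -0.001, 1.375]
ft_force: [-4.4, 0.0, -0.8]
opening: 0.117
```

Call:
arm_command(
  targets=[
    [[0,0,0],[0,0.0036,-0.0047],255],
    [[0,0,0],[0,0.0073,-0.0092],255],
    [[0,0,0],[0,0.011,-0.0136],255],
    [[0,0,0],[0,0.015,-0.0179],255],
    [[0,0,0],[0,0.019,-0.0222],255],
    [[0,0,0],[0,0.0232,-0.0262],255],
    [[0,0,0],[0,0.026,-0.0289],255],
    [[0,0,0],[0,0.0288,-0.0315],255],
  ],
)

```text
t: 17.9
eef_pos: [492.7, 82.0, 145.6]
tcp_rot: [-3.14, -0.001, 1.375]
ft_force: [-6.6, 1.0, 2.6]
opening: 0.121
```

Call:
arm_command(
  targets=[
    [[0,0,0],[0,0,0],255],
    [[0,0,0],[0,0,0],255],
    [[0,0,0],[0,0,0],255],
    [[0,0,0],[0,0,0],255],
  ],
)

```text
t: 18.3
eef_pos: [492.7, 82.0, 145.5]
tcp_rot: [-3.14, -0.001, 1.375]
ft_force: [-5.0, 1.0, 2.0]
opening: 0.119
```

```bash
python3 - <<'E'
from h import *
snap("side","10");crop("side","10",120,60,320,260,3,"s10")
snap("wrist","10")
go(cw(-131,0,31),PSI+np.pi/2)
E
```

```text
turn [-0.0015 -0.0008 -0.0006] shift [-0.0003 -0.0682  0.1146] rows>= 3.0 at [492.8  82.1 145.5] [-3.140e+00 -1.000e-03  1.375e+00] F [-5.1  1.3  2.1] op 0.119 t 18.4
```

View pics/s10.png

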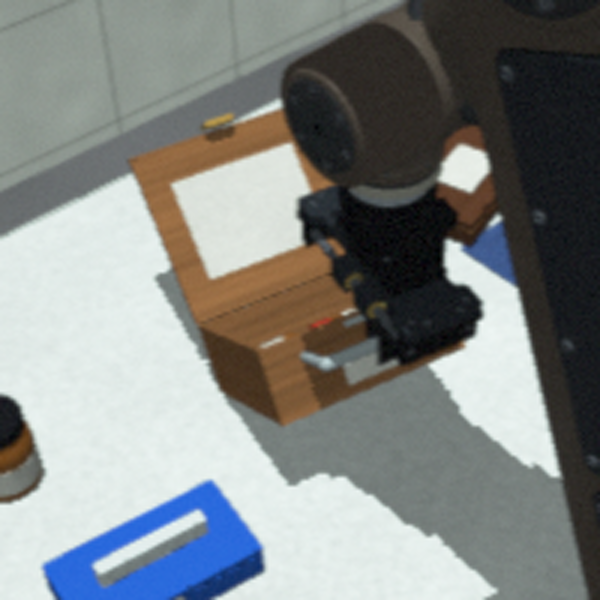

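View pics/wrist10.png

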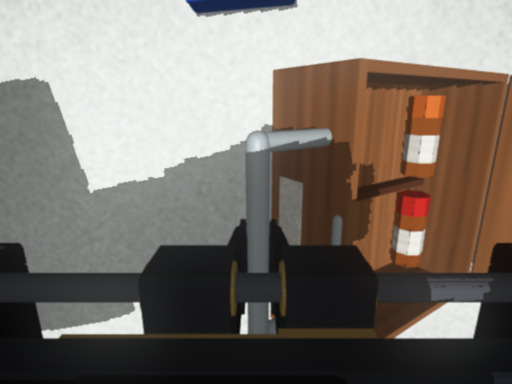

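```bash
cat >> h.py <<'E'
def local(P,tilt=0):
    c,s=np.cos(PSI),np.sin(PSI)
    q=P.reshape(-1,3)
    L=np.stack([(q[:,0]-C[0])*c+(q[:,1]-C[1])*s,-(q[:,0]-C[0])*s+(q[:,1]-C[1])*c,q[:,2]],-1)
    a=np.radians(tilt);d=L[:,0]-86
    x=d*np.cos(a)-L[:,2]*np.sin(a)+86; z=d*np.sin(a)+L[:,2]*np.cos(a)
    return np.stack([x,L[:,1],z],-1).reshape(P.shape)
E
python3 - <<'E'
from h import *
P,m,p=cloud("wrist","10")
for t in [33,34,35,36]:
    L=local(P,t); 
    # floor points
    f=L[(abs(L[...,2]-6)<8)&(abs(L[...,1])<85)&(L[...,0]>-70)&(L[...,0]<75)]
    print(t,len(f),np.polyfit(f[:,0],f[:,2],1))
L=local(P,35)
for (u,v) in [(427,110),(422,150),(415,200),(408,240),(470,100),(455,160),(390,150),(395,110),(360,100),(490,80),(480,200)]: print(u,v,L[v,u].round(1))
E
```

```text
33 6871 [-7.84318383e-03  1.03391491e+01]
34 6943 [0.01136092 8.82228496]
35 6997 [0.02982333 7.32791886]
36 7079 [0.04852659 5.85365621]
427 110 [56.9 68.4 30.2]
422 150 [56.8 34.8 30.7]
415 200 [ 56.6 -10.6  30.8]
408 240 [ 57.  -50.7  29.2]
470 100 [79.9 76.5 52.3]
455 160 [80.1 26.2 48.5]
390 150 [44.4 33.1  8.2]
395 110 [45.4 68.1  8.1]
360 100 [-81.3  76.4  68.9]
490 80 [57.3 90.2 72.4]
480 200 [79.4 -3.8 73.2]
```

```bash
python3 - <<'E'
from h import *
P,m,p=cloud("wrist","10")
L=local(P,34)
for n,(y0,y1,x0,x1) in dict(o=(95,178,400,448),r=(192,268,385,435)).items():
    q=L[y0:y1,x0:x1].reshape(-1,3);q=q[(q[:,2]>13)&(q[:,2]<40)]
    h=np.histogram(q[:,0],bins=np.arange(35,90,5))[0]
    print(n,len(q),np.percentile(q,[1,50,99],axis=0).round(1),h)
    hi=q[q[:,2]>28]; print(hi.mean(0),hi[:,0].min(),hi[:,0].max())
w=L[100:200,440:480].reshape(-1,3);print(np.percentile(w[w[:,2]>40],[5,50,95],axis=0))
E
```

```text
o 3347 [[54.3 10.1 13.7]
 [59.7 45.  31.7]
 [83.1 79.8 39.1]] [   0    0    0  194 1515  590  194  170   24  660]
[68.09837135 44.33046252 33.56989344] 54.012463636800454 84.24430493047917
r 2941 [[ 53.8 -86.2  13.6]
 [ 60.4 -41.8  31.8]
 [ 83.2  -8.3  39.4]] [   0    0    0  225 1193  482  216  126   44  643]
[ 68.85739974 -43.4823994   33.78752822] 53.99053350237096 84.05103059210809
[[80.62565735 -4.1075029  41.3539852 ]
 [81.87087891 30.76966125 53.27519922]
 [83.14531841 71.7657526  66.95893023]]
```

Call:
arm_command(
  targets=[
    [[0,0,0],[0,0.0022,-0.0019],255],
    [[0,0,0],[0,0.0044,-0.0038],255],
    [[0,0,0],[0,0.0044,-0.0038],255],
    [[0,0,0],[0,0.0044,-0.0038],255],
    [[0,0,0],[0,0.0044,-0.0038],255],
    [[0,0,0],[0,0.0044,-0.0038],255],
    [[0,0,0],[0,0.0044,-0.0038],255],
    [[0,0,0],[0,0.0044,-0.0038],255],
  ],
)

```text
t: 19.2
eef_pos: [497.0, 81.2, 149.4]
tcp_rot: [-3.14, -0.001, 1.375]
ft_force: [-5.3, 0.3, 4.0]
opening: 0.119
```

Call:
arm_command(
  targets=[
    [[0,0,0],[0,-0.0044,0.0038],255],
    [[0,0,0],[0,-0.0086,0.0077],255],
    [[0,0,0],[0,-0.0128,0.0118],255],
    [[0,0,0],[0,-0.0169,0.016],255],
    [[0,0,0],[0,-0.0208,0.0203],255],
    [[0,0,0],[0,-0.0247,0.0247],255],
    [[0,0,0],[0,-0.0284,0.0291],255],
    [[0,0,0],[0,-0.032,0.0337],255],
  ],
)

```text
t: 20.0
eef_pos: [465.8, 87.5, 114.9]
tcp_rot: [-3.141, -0.001, 1.375]
ft_force: [3.6, -0.4, -3.6]
opening: 0.116
```

```bash
python3 - <<'E'
from h import *
go(cw(-131,0,31),PSI+np.pi/2)
f=lambda d:(-217*np.cos(np.radians(d))+50*np.sin(np.radians(d))+217,217*np.sin(np.radians(d))+50*np.cos(np.radians(d))-50)
def seq(a,L):
    x0,z0=f(a);print([(round((f(d)[0]-x0)/1000,4),round((z0-f(d)[1])/1000,4)) for d in L])
seq(24.5,[23,21.5,20,18.5,17,15.5,14,12.5])
seq(12.5,[11,9.5,8,6.5,5,4,3,2])
seq(2,[1.5,1,.5,0])
E
```

```text
turn [-0.0003 -0.0009 -0.0006] shift [-0.0004 -0.0409  0.0839] rows>= 2.0 at [465.8  87.5 114.9] [-3.141e+00 -1.000e-03  1.375e+00] F [ 3.6 -0.4 -3.6] op 0.116 t 20.0
[(np.float64(-0.0035), np.float64(0.0047)), (np.float64(-0.0068), np.float64(0.0094)), (np.float64(-0.0101), np.float64(0.0143)), (np.float64(-0.0132), np.float64(0.0192)), (np.float64(-0.0162), np.float64(0.0242)), (np.float64(-0.019), np.float64(0.0293)), (np.float64(-0.0217), np.float64(0.0345)), (np.float64(-0.0243), np.float64(0.0397))]
[(np.float64(-0.0024), np.float64(0.0053)), (np.float64(-0.0047), np.float64(0.0107)), (np.float64(-0.0069), np.float64(0.0161)), (np.float64(-0.0089), np.float64(0.0215)), (np.float64(-0.0108), np.float64(0.0271)), (np.float64(-0.0119), np.float64(0.0308)), (np.float64(-0.0131), np.float64(0.0345)), (np.float64(-0.0141), np.float64(0.0382))]
[(np.float64(-0.0005), np.float64(0.0019)), (np.float64(-0.001), np.float64(0.0038)), (np.float64(-0.0014), np.float64(0.0057)), (np.float64(-0.0019), np.float64(0.0075))]
```

Call:
arm_command(
  targets=[
    [[0,0,0],[0,-0.0035,0.0047],255],
    [[0,0,0],[0,-0.0068,0.0094],255],
    [[0,0,0],[0,-0.0101,0.0143],255],
    [[0,0,0],[0,-0.0132,0.0192],255],
    [[0,0,0],[0,-0.0162,0.0242],255],
    [[0,0,0],[0,-0.019,0.0293],255],
    [[0,0,0],[0,-0.0217,0.0345],255],
    [[0,0,0],[0,-0.0243,0.0397],255],
  ],
)

```text
t: 20.8
eef_pos: [441.6, 92.3, 75.2]
tcp_rot: [-3.141, -0.001, 1.375]
ft_force: [2.5, -0.5, -2.3]
opening: 0.117
```

Call:
arm_command(
  targets=[
    [[0,0,0],[0,-0.0024,0.0053],255],
    [[0,0,0],[0,-0.0047,0.0107],255],
    [[0,0,0],[0,-0.0069,0.0161],255],
    [[0,0,0],[0,-0.0089,0.0215],255],
    [[0,0,0],[0,-0.0108,0.0271],255],
    [[0,0,0],[0,-0.0119,0.0308],255],
    [[0,0,0],[0,-0.0131,0.0345],255],
    [[0,0,0],[0,-0.0141,0.0382],255],
  ],
)

```text
t: 21.6
eef_pos: [427.9, 95.0, 37.2]
tcp_rot: [-3.141, -0.001, 1.375]
ft_force: [4.0, -0.6, -1.9]
opening: 0.117
```

Call:
arm_command(
  targets=[
    [[0,0,0],[0,-0.0004,0.0018],255],
    [[0,0,0],[0,-0.0008,0.0035],255],
    [[0,0,0],[0,-0.0012,0.005],255],
    [[0,0,0],[0,-0.0014,0.006],255],
    [[0,0,0],[0,-0.0014,0.006],255],
  ],
)

```text
t: 22.1
eef_pos: [424.5, 95.6, 32.3]
tcp_rot: [-3.137, -0.0, 1.375]
ft_force: [-8.2, 4.8, 27.0]
opening: 0.119
```

Call:
arm_command(
  targets=[
    [[0,0,0],[0,0.0005,-0.001],255],
    [[0,0,0],[0,0.0008,-0.0015],255],
    [[0,0,0],[0,0.0008,-0.0015],255],
  ],
)

```text
t: 22.4
eef_pos: [426.0, 95.3, 33.9]
tcp_rot: [-3.139, -0.0, 1.375]
ft_force: [-4.8, 2.5, 23.0]
opening: 0.118
```

```bash
python3 - <<'E'
from h import *
go(cw(-131,0,31),PSI+np.pi/2)
snap("side","11");crop("side","11",120,60,320,260,3,"s11")
snap("wrist","11")
E
```

```text
turn [-0.003  -0.0004 -0.0004] shift [-0.0002 -0.0003  0.0029] rows>= 1.0 at [426.   95.3  33.9] [-3.139 -0.     1.375] F [-4.8  2.5 23. ] op 0.118 t 22.4
```

View pics/s11.png

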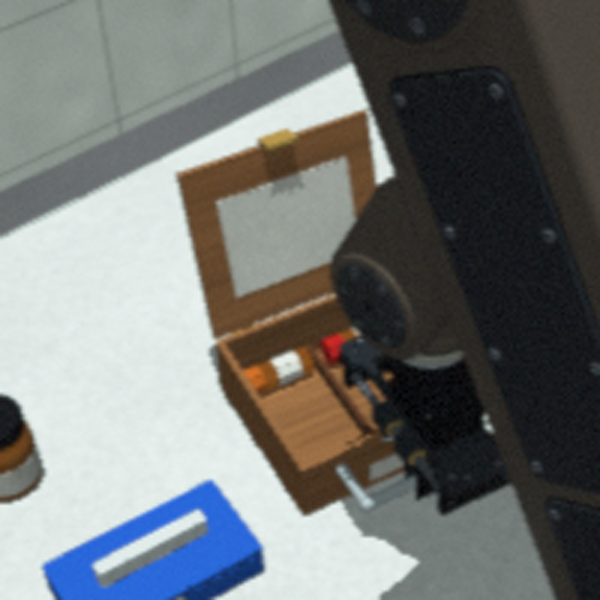

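View pics/wrist11.png

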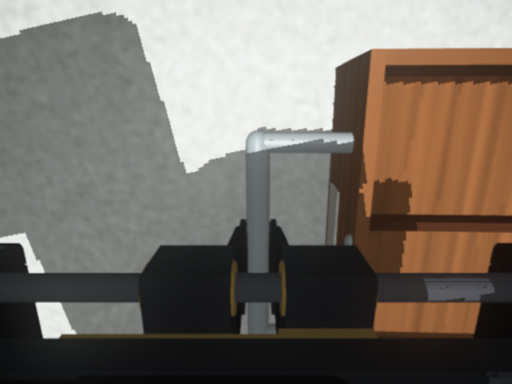

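Call:
arm_command(
  targets=[
    [[0,0,0],[0,0,-0.001],255],
    [[0,0,0],[0,0,-0.0015],255],
  ],
)

```text
t: 22.7
eef_pos: [427.6, 95.1, 35.3]
tcp_rot: [3.142, -0.001, 1.375]
ft_force: [2.6, -3.0, 11.5]
opening: 0.119
```

Call:
arm_command(
  targets=[
    [[0,0,0],[0,0,0],225],
    [[0,0,0],[0,0,0],215],
    [[0,0,0],[0,0,0],190],
    [[0,0,0],[0,0,0],170],
    [[0,0,0],[0,0,0],140],
    [[0,0,0],[0,0,0],140],
    [[0,0,0],[0,0,0],140],
  ],
)

```text
t: 23.4
eef_pos: [427.2, 95.1, 34.4]
tcp_rot: [-3.14, -0.001, 1.375]
ft_force: [0.1, 0.1, -0.3]
opening: 0.444
```

Call:
arm_command(
  targets=[
    [[0,0,0],[0,0,-0.03],140],
    [[0,0,0],[0,0,-0.07],140],
    [[0,0,0],[0,0,-0.12],140],
    [[0,0,0],[0,0,-0.16],140],
    [[0,0,0],[0,0,-0.16],140],
  ],
)

```text
t: 23.9
eef_pos: [429.2, 95.2, 198.9]
tcp_rot: [3.135, -0.003, 1.375]
ft_force: [-0.4, 0.5, -1.4]
opening: 0.452
```

```bash
python3 - <<'E'
from h import *
snap("wrist","12");snap("top","12")
# block current pose from top cloud
P,m,p=cloud("top","12")
hsv=cv2.cvtColor(p,cv2.COLOR_BGR2HSV);b=(cv2.inRange(hsv,(100,150,60),(130,255,255))>0)&(P[...,2]>20)
b[:,:120]=0;b[:,215:]=0
print(b.sum(),P[b].mean(0))
go([519,314,200],PSI)
E
```

```text
1253 [516.56393982 321.21524986  42.69267792]
turn [-6.0000e-04 -1.3000e-03  1.5703e+00] shift [ 0.2326  0.0472 -0.0047] rows>= 11.0 at [427.4  95.  195. ] [ 3.141e+00 -1.000e-03  1.375e+00] F [-0.7  0.4 -0.1] op 0.45 t 24.0
```

View pics/wrist12.png

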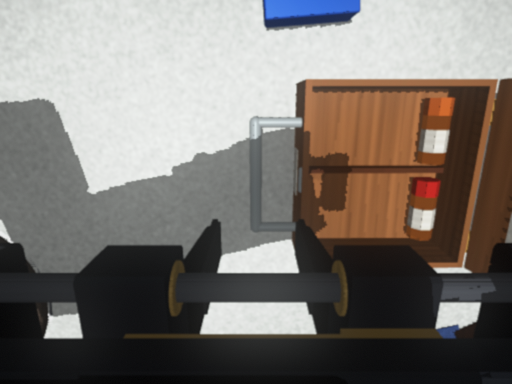

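View pics/top12.png

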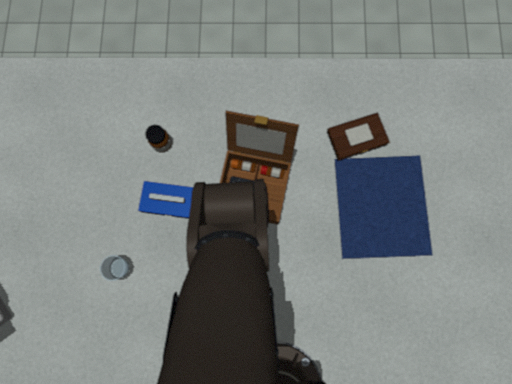

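```bash
cat > casefit.py <<'E'
from h import *
def fit(n,t,box):
    P,m,p=cloud(n,t); x0,y0,x1,y1=box
    r=local(P[y0:y1,x0:x1]).reshape(-1,3);r=r[(r[:,2]>64)&(r[:,2]<76)&(abs(r[:,1])<100)&(r[:,0]<95)&(r[:,0]>-100)]
    for nm,sel,ax in [("y+",(r[:,0]>-60)&(r[:,0]<60)&(r[:,1]>60),1),("y-",(r[:,0]>-60)&(r[:,0]<60)&(r[:,1]<-60),1),("x-",(abs(r[:,1])<70)&(r[:,0]<-50),0),("x+",(abs(r[:,1])<70)&(r[:,0]>50),0)]:
        e=r[sel];o=1-ax
        if len(e)>10: print(nm,len(e),e.mean(0).round(1),np.polyfit(e[:,o],e[:,ax],1).round(3))
E
python3 - <<'E'
from casefit import *
fit("wrist","12",(240,60,512,275))
print("before");fit("wrist","4",(150,0,400,230))
P,m,p=cloud("wrist","12")
L=local(P)
for n,(y0,y1,x0,x1) in dict(o=(95,168,415,456),r=(176,243,405,442)).items():
    q=L[y0:y1,x0:x1].reshape(-1,3);q=q[(q[:,2]>13)&(q[:,2]<40)&(q[:,0]<78)]
    print(n,len(q),np.percentile(q,[1,50,99],axis=0).round(1))
b=L[(L[...,2]>45)&(L[...,2]<60)&(L[...,0]<-115)&(L[...,0]>-150)&(abs(L[...,1])<50)];print("bar",b.mean(0),len(b))
E
```

```text
y+ 1062 [-0.2 92.5 71.2] [-1.0000e-03  9.2464e+01]
y- 65 [ 55.5 -87.5  69.5] [ -0.238 -74.325]
x- 894 [-82.1  17.1  70.9] [ 3.0000e-03 -8.2206e+01]
x+ 2070 [84.4  3.8 70.9] [-0.   84.44]
before
y+ 1292 [ 0.3 92.4 71. ] [-1.0000e-03  9.2361e+01]
y- 875 [ -1.7 -88.   70.4] [-1.0000e-03 -8.7986e+01]
x- 1211 [-80.9   3.8  70.8] [ 2.0000e-03 -8.0913e+01]
x+ 1551 [84.7  4.3 71.3] [2.0000e-03 8.4689e+01]
o 1908 [[52.6  4.7 15.6]
 [59.8 46.1 31. ]
 [76.9 79.4 34.9]]
r 1689 [[ 51.1 -86.6  15.3]
 [ 58.7 -41.6  30.4]
 [ 76.4  -8.7  34.9]]
bar [-129.31799563    0.94988289   56.54993578] 1091
```

```bash
python3 - <<'E'
from h import *
go([519,314,200],1.44)
E
```

```text
turn [ 0.0005 -0.0012 -0.0651] shift [ 0.2326  0.0472 -0.0047] rows>= 5.0 at [427.4  95.  195. ] [ 3.141e+00 -1.000e-03  1.375e+00] F [-0.7  0.4 -0.1] op 0.45 t 24.0
```

Call:
arm_command(
  targets=[
    [[0,0,-0.02],[0.04,0.008,0],150],
    [[0,0,-0.04],[0.08,0.016,0],150],
    [[0,0,-0.065],[0.12,0.024,0],150],
    [[0,0,-0.065],[0.16,0.032,0],150],
    [[0,0,-0.065],[0.2,0.04,0],150],
    [[0,0,-0.065],[0.2325,0.047,-0.005],150],
    [[0,0,-0.065],[0.2325,0.047,-0.005],150],
    [[0,0,-0.065],[0.2325,0.047,-0.005],150],
  ],
)

```text
t: 24.8
eef_pos: [518.1, 313.9, 197.3]
tcp_rot: [-3.137, 0.001, 1.441]
ft_force: [0.2, -0.2, 0.2]
opening: 0.406
```

```bash
python3 - <<'E'
from h import *
snap("wrist","13")
P,m,p=cloud("wrist","13")
hsv=cv2.cvtColor(p,cv2.COLOR_BGR2HSV)
blue=(cv2.inRange(hsv,(100,150,60),(130,255,255))>0)
print("blue top",np.median(P[blue&(P[...,2]>30)][:,2]))
w=(P[...,2]>52)&(P[...,2]<68); w[230:]=0
q=P[w];print(len(q),q.mean(0))
c=q.mean(0);U,S,V=np.linalg.svd((q-c)[:,:2],full_matrices=False)
t=(q-c)[:,:2]@V.T; mid=(t.max(0)+t.min(0))/2
print((c[:2]+mid@V).round(1),np.ptp(t,axis=0).round(1),np.degrees(np.arctan2(V[0,1],V[0,0])))
go([519,314,200],1.44)
E
```

```text
blue top 39.750035711899244
3764 [493.88080163 379.62212164  60.23112888]
[491.6 366.5] [431.5 175.6] -18.40629504413152
turn [-0.0039  0.0011 -0.    ] shift [ 0.0008  0.0008 -0.0022] rows>= 1.0 at [518.1 313.3 197.8] [-3.138e+00  1.000e-03  1.440e+00] F [ 0.1 -0.1  0.9] op 0.414 t 24.85
```

View pics/wrist13.png

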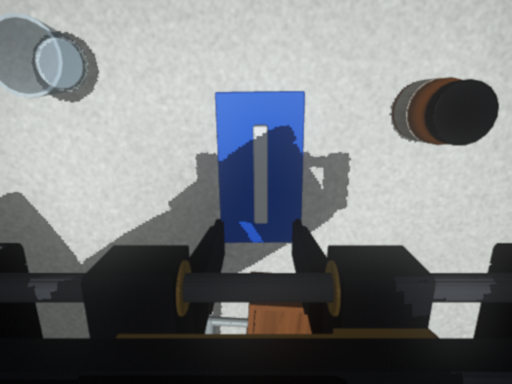

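```bash
python3 - <<'E'
from h import *
for u,v in [(260,126),(261,223)]: print(onplane("wrist","13",u,v,60).round(1))
for u,v in [(216,93),(304,92),(302,242)]: print(onplane("wrist","13",u,v,38).round(1))
P,m,p=cloud("wrist","13")
q=P[120:230,245:275].reshape(-1,3);q=q[(q[:,2]>54)&(q[:,2]<68)]
c=q.mean(0);U,S,V=np.linalg.svd((q-c)[:,:2],full_matrices=False)
t=(q-c)[:,:2]@V.T; mid=(t.max(0)+t.min(0))/2
print(len(q),(c[:2]+mid@V).round(1),c[2],np.ptp(t,axis=0).round(1),np.degrees(np.arctan2(V[0,1],V[0,0])))
E
```

```text
[526.4 365.6  60. ]
[514.7 267.2  60. ]
[486.9 401.7  38. ]
[573.9 391.2  38. ]
[556.8 229.6  38. ]
1352 [520.  316.7] 61.58259063634507 [99.8 13.9] -96.56801662312454
```

```bash
python3 - <<'E'
from h import *
go([520.2,316.5,41],1.453)
E
```

```text
turn [-0.0039  0.001  -0.013 ] shift [0.0036 0.0023 0.1568] rows>= 4.0 at [518.1 313.3 197.8] [-3.138e+00  1.000e-03  1.440e+00] F [ 0.1 -0.1  0.9] op 0.414 t 24.85
```

Call:
arm_command(
  targets=[
    [[-0.004,0.001,-0.013],[0.0035,0.002,0.05],160],
    [[-0.004,0.001,-0.013],[0.0035,0.002,0.09],160],
    [[-0.004,0.001,-0.013],[0.0035,0.002,0.12],160],
    [[-0.004,0.001,-0.013],[0.0035,0.002,0.14],160],
    [[-0.004,0.001,-0.013],[0.0035,0.002,0.15],160],
    [[-0.004,0.001,-0.013],[0.0035,0.002,0.156],160],
    [[-0.004,0.001,-0.013],[0.0035,0.002,0.156],160],
  ],
)

```text
t: 25.55
eef_pos: [521.1, 316.8, 43.5]
tcp_rot: [3.139, -0.002, 1.452]
ft_force: [0.2, 0.2, -0.9]
opening: 0.374
```

Call:
arm_command(
  targets=[
    [[0,0,0],[0,0,0],200],
    [[0,0,0],[0,0,0],225],
    [[0,0,0],[0,0,0],255],
    [[0,0,0],[0,0,0],255],
    [[0,0,0],[0,0,0],255],
    [[0,0,0],[0,0,0],255],
    [[0,0,0],[0,0,0],255],
    [[0,0,0],[0,0,0],255],
  ],
)

```text
t: 26.35
eef_pos: [521.3, 317.3, 44.2]
tcp_rot: [3.138, -0.002, 1.453]
ft_force: [-2.0, -0.5, 6.0]
opening: 0.149
```

```bash
python3 - <<'E'
from h import *
go([520.2,316.5,150],1.453)
snap("wrist","14")
E
```

```text
turn [ 0.0035 -0.0022 -0.0002] shift [-0.0007 -0.0006 -0.1058] rows>= 3.0 at [521.3 317.3  44.2] [ 3.138e+00 -2.000e-03  1.453e+00] F [-2.  -0.5  6. ] op 0.149 t 26.35
```

View pics/wrist14.png

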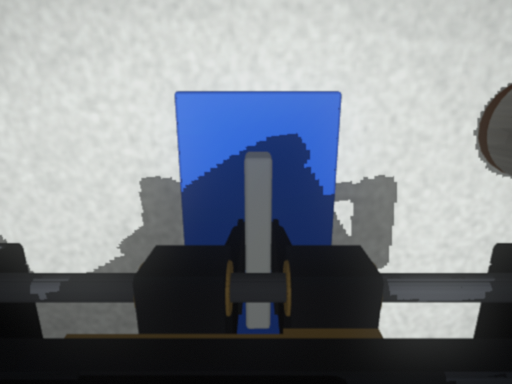

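Call:
arm_command(
  targets=[
    [[0.003,-0.002,0],[0,0,-0.02],255],
    [[0.003,-0.002,0],[0,0,-0.06],255],
    [[0.003,-0.002,0],[0,0,-0.1],255],
    [[0.003,-0.002,0],[0,0,-0.14],255],
    [[0.003,-0.002,0],[0,0,-0.145],255],
    [[0.003,-0.002,0],[0,0,-0.145],255],
  ],
)

```text
t: 27.0
eef_pos: [520.8, 317.1, 189.4]
tcp_rot: [3.14, -0.001, 1.453]
ft_force: [-0.3, 0.4, -1.9]
opening: 0.146
```

```bash
python3 - <<'E'
from h import *
snap("side","15")
go(cw(-32,1,187),PSI+np.pi/2)
E
```

```text
turn [-0.0007  0.0006  0.0775] shift [-0.238   0.0309  0.001 ] rows>= 5.0 at [520.3 316.8 187.9] [-3.141e+00  1.000e-03  1.453e+00] F [-0.1 -0.9 -1.7] op 0.145 t 27.05
```

View pics/side15.png

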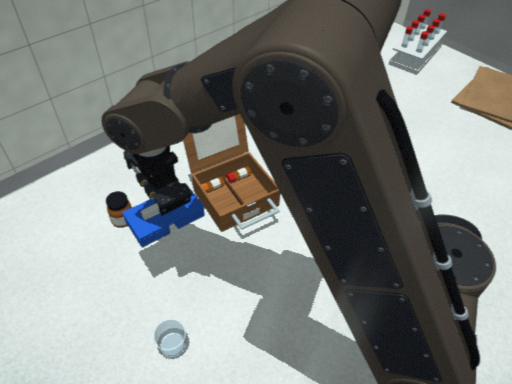

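Call:
arm_command(
  targets=[
    [[0,0,0.02],[-0.04,0.005,0],255],
    [[0,0,0.04],[-0.08,0.01,0],255],
    [[0,0,0.06],[-0.12,0.015,0],255],
    [[0,0,0.0775],[-0.16,0.021,0],255],
    [[0,0,0.0775],[-0.2,0.026,0],255],
    [[0,0,0.0775],[-0.238,0.031,0],255],
    [[0,0,0.0775],[-0.238,0.031,0],255],
    [[0,0,0.0775],[-0.238,0.031,0],255],
  ],
)

```text
t: 27.85
eef_pos: [522.9, 76.4, 187.1]
tcp_rot: [-3.139, 0.001, 1.373]
ft_force: [0.1, -0.0, -2.1]
opening: 0.144
```

```bash
python3 - <<'E'
from h import *
snap("side","16");snap("wrist","16")
crop("side","16",120,60,320,260,3,"s16")
go(cw(-32,1,100),PSI+np.pi/2)
E
```

```text
turn [-0.0019  0.0004  0.0004] shift [-0.0008  0.0002  0.0876] rows>= 2.0 at [523.1  77.7 187.6] [-3.14   0.     1.376] F [ 0.6  0.1 -1.3] op 0.141 t 27.95
```

View pics/s16.png

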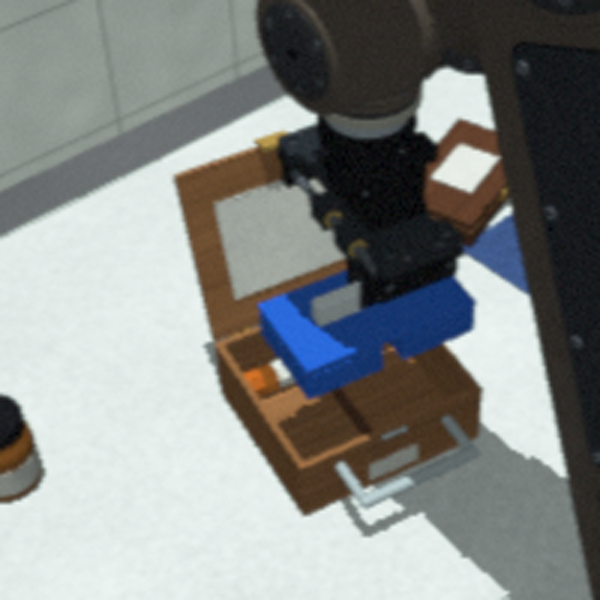

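View pics/wrist16.png

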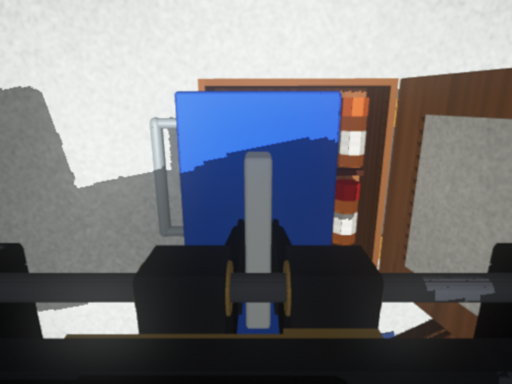

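Call:
arm_command(
  targets=[
    [[-0.002,0,0],[0,0,0.03],255],
    [[-0.002,0,0],[0,0,0.055],255],
    [[-0.002,0,0],[0,0,0.07],255],
    [[-0.002,0,0],[0,0,0.085],255],
    [[-0.002,0,0],[0,0,0.095],255],
    [[-0.002,0,0],[0,0,0.1],255],
    [[-0.002,0,0],[0,0,0.1],255],
  ],
)

```text
t: 28.65
eef_pos: [523.2, 77.5, 88.1]
tcp_rot: [3.141, 0.0, 1.376]
ft_force: [0.5, 0.1, -0.6]
opening: 0.147
```

```bash
python3 - <<'E'
from h import *
snap("wrist","17");snap("side","17")
crop("side","17",120,60,320,260,3,"s17")
go(cw(-32,1,50.5),PSI+np.pi/2)
E
```

```text
turn [0.0024 0.0001 0.0004] shift [-0.0005 -0.0007  0.0385] rows>= 1.0 at [523.7  77.2  89. ] [3.139 0.    1.376] F [ 0.2 -0.2 -1.1] op 0.147 t 28.75
```

View pics/wrist17.png

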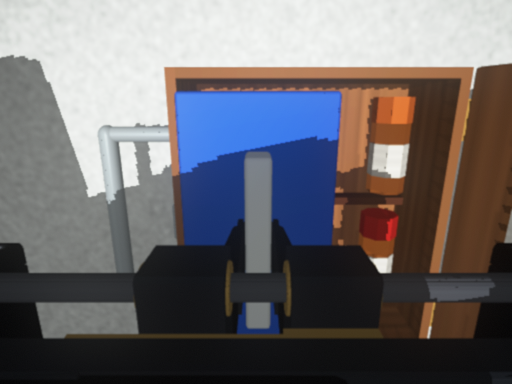

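View pics/s17.png

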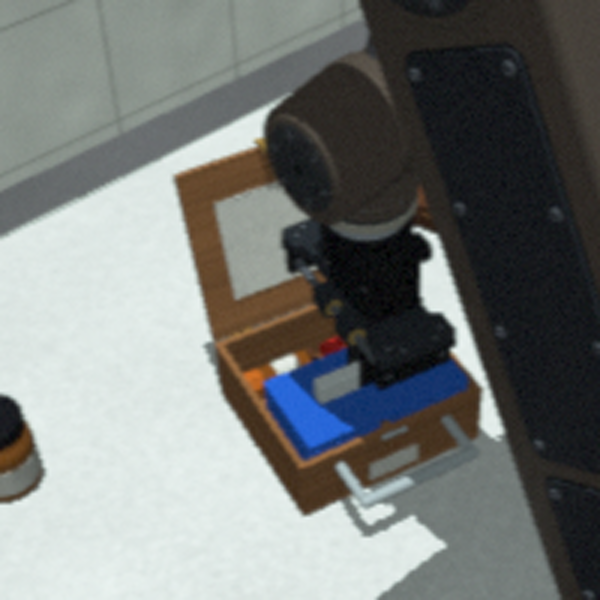

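Call:
arm_command(
  targets=[
    [[0.002,0,0],[0,0,0.008],255],
    [[0.002,0,0],[0,0,0.016],255],
    [[0.002,0,0],[0,0,0.023],255],
    [[0.002,0,0],[0,0,0.029],255],
    [[0.002,0,0],[0,0,0.034],255],
    [[0.002,0,0],[0,0,0.037],255],
    [[0.002,0,0],[0,0,0.037],255],
  ],
)

```text
t: 29.45
eef_pos: [523.4, 76.9, 51.2]
tcp_rot: [-3.141, 0.0, 1.375]
ft_force: [0.7, 0.5, -1.7]
opening: 0.145
```

```bash
python3 - <<'E'
from h import *
snap("wrist","18")
go(cw(-32,1,50.5),PSI+np.pi/2)
E
```

```text
turn [-0.0005  0.0003 -0.    ] shift [-0.0002 -0.0004  0.001 ] rows>= 1.0 at [523.5  77.   51.5] [-3.141  0.     1.375] F [ 0.4  1.6 -1.8] op 0.143 t 29.5
```

View pics/wrist18.png

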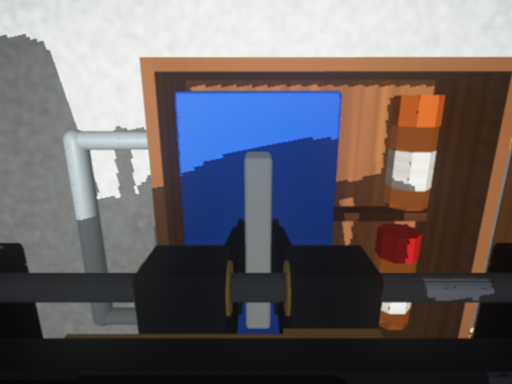

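Call:
arm_command(
  targets=[
    [[0,0,0],[0,0,0.001],255],
    [[0,0,0],[0,0,0.0015],255],
    [[0,0,0],[0,0,0.0015],190],
    [[0,0,0],[0,0,0.0015],180],
    [[0,0,0],[0,0,0.0015],180],
    [[0,0,0],[0,0,0.0015],180],
  ],
)

```text
t: 30.1
eef_pos: [523.6, 77.0, 50.2]
tcp_rot: [3.142, 0.0, 1.375]
ft_force: [-0.5, -0.1, 0.1]
opening: 0.29
```

Call:
arm_command(
  targets=[
    [[0,0,0],[0,0,-0.02],180],
    [[0,0,0],[0,0,-0.06],180],
    [[0,0,0],[0,0,-0.11],180],
    [[0,0,0],[0,0,-0.15],200],
    [[0,0,0],[0,0,-0.18],255],
    [[0,0,0],[0,0,-0.18],255],
  ],
)

```text
t: 30.7
eef_pos: [524.9, 77.1, 234.1]
tcp_rot: [3.135, -0.001, 1.375]
ft_force: [0.7, 0.1, -1.0]
opening: 0.106
```

```bash
python3 - <<'E'
from casefit import *
snap("wrist","19");snap("side","19")
crop("side","19",120,60,320,260,3,"s19")
fit("wrist","19",(150,0,512,230))
go(cw(-32,1,50.5),PSI+np.pi/2)
P,m,p=cloud("wrist","19");L=local(P)
hsv=cv2.cvtColor(p,cv2.COLOR_BGR2HSV);b=(cv2.inRange(hsv,(100,120,40),(130,255,255))>0)
q=L[b&(L[...,2]>20)&(L[...,2]<70)];print(np.percentile(q,[2,50,98],axis=0).round(1))
E
```

```text
y+ 841 [-0.2 92.7 71.8] [-0.    92.651]
x- 836 [-81.2   7.   71.1] [ 1.0000e-03 -8.1181e+01]
x+ 1156 [84.5  7.  71.2] [ 0.    84.515]
turn [ 0.0008  0.     -0.    ] shift [-0.0002 -0.0005  0.1798] rows>= 4.0 at [523.4  77.  230.3] [3.141 0.    1.375] F [ 0.4  0.1 -0.5] op 0.03 t 30.8
[[-74.7 -74.3  44.2]
 [-32.4  13.3  45.7]
 [ 11.3  79.4  47.3]]
```

View pics/wrist19.png

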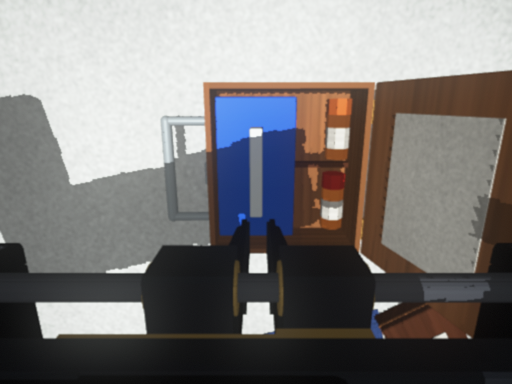

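View pics/s19.png

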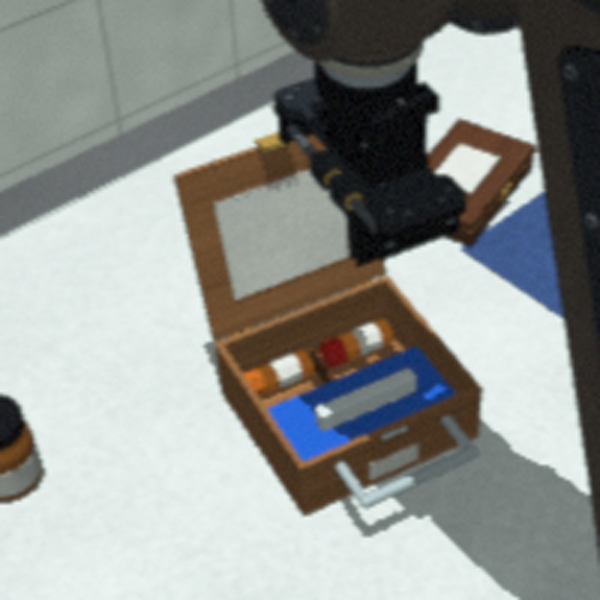

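Call:
arm_command(
  targets=[
    [[0,0,0],[0,0,-0.05],255],
    [[0,0,0],[0,0,-0.1],255],
    [[0,0,0],[0,0.02,-0.11],255],
    [[0,0,0],[0,0.06,-0.11],255],
    [[0,0,0],[0,0.105,-0.11],255],
    [[0,0,0],[0,0.15,-0.11],255],
    [[0,0,0],[0,0.195,-0.11],255],
    [[0,0,0],[0,0.215,-0.11],255],
  ],
)

```text
t: 31.6
eef_pos: [736.9, 34.2, 336.0]
tcp_rot: [-3.137, 0.001, 1.374]
ft_force: [-0.4, -0.1, -1.0]
opening: 0.006
```

Call:
arm_command(
  targets=[
    [[0,0,0],[0,0,0],255],
    [[0,0,0],[0,0,0],255],
  ],
)

```text
t: 31.8
eef_pos: [734.3, 35.2, 337.7]
tcp_rot: [-3.138, 0.001, 1.375]
ft_force: [-0.7, -0.5, 0.5]
opening: 0.005
```

```bash
python3 - <<'E'
from h import *
snap("wrist","20");snap("side","20")
print(local(env.state()["eef_pos"]))
P,m,p=cloud("side","19");L=local(P)
q=L[(L[...,0]>86)&(L[...,0]<170)&(abs(L[...,1])<95)&(L[...,2]>100)&(L[...,2]<260)]
print(np.percentile(q,[1,50,99],axis=0).round(1),np.polyfit(q[:,2],q[:,0],1))
go(cw(175,1,200),PSI+np.pi/2)
E
```

```text
[182.76401489   1.38410895 339.58044539]
[[ 95.  -48.6 101.7]
 [115.3  29.7 168. ]
 [137.8  93.6 243.2]] [ 0.28416983 67.58497493]
turn [-0.0012  0.0004  0.0003] shift [-0.0003 -0.0076  0.1396] rows>= 3.0 at [733.8  35.6 339.6] [-3.14   0.     1.376] F [0.2 0.1 0.6] op 0.006 t 31.9
```

View pics/side20.png

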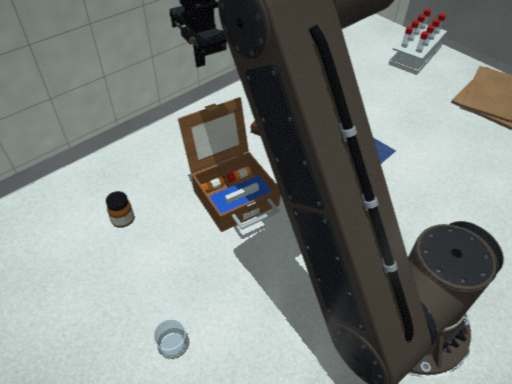

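View pics/wrist20.png

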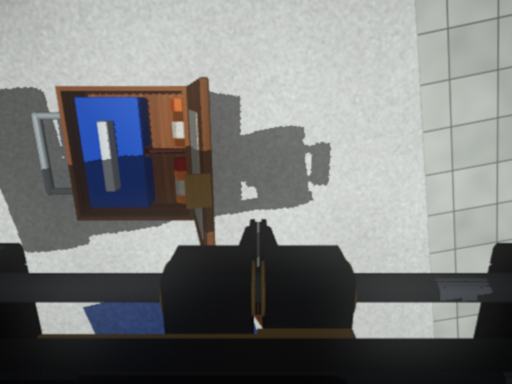

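Call:
arm_command(
  targets=[
    [[0,0,0],[0,0,0.045],255],
    [[0,0,0],[0,0,0.09],255],
    [[0,0,0],[0,0,0.125],255],
    [[0,0,0],[0,0,0.138],255],
    [[0,0,0],[0,0,0.138],255],
    [[0,0,0],[0,-0.01,0.138],255],
    [[0,0,0],[0,-0.02,0.138],255],
    [[0,0,0],[0,-0.025,0.138],255],
  ],
)

```text
t: 32.7
eef_pos: [709.2, 40.5, 204.1]
tcp_rot: [3.14, -0.0, 1.376]
ft_force: [-0.3, -0.2, 0.3]
opening: 0.006
```

Call:
arm_command(
  targets=[
    [[0,0,0],[0,-0.005,0],255],
    [[0,0,0],[0,-0.01,0],255],
    [[0,0,0],[0,-0.015,0],255],
    [[0,0,0],[0,-0.02,0],255],
    [[0,0,0],[0,-0.025,0],255],
    [[0,0,0],[0,-0.03,0],255],
    [[0,0,0],[0,-0.035,0],255],
    [[0,0,0],[0,-0.04,0],255],
  ],
)

```text
t: 33.5
eef_pos: [670.2, 47.9, 202.0]
tcp_rot: [-3.141, 0.0, 1.375]
ft_force: [0.2, 1.3, 0.4]
opening: 0.006
```

```bash
python3 - <<'E'
from h import *
snap("side","21")
crop("side","21",120,60,320,260,3,"s21")
print(local(env.state()["eef_pos"]),env.state()["ft_force"])
E
```

```text
[117.45552355   1.24032757 202.10549802] [0.29312102 0.48427282 0.88818447]
```

View pics/s21.png

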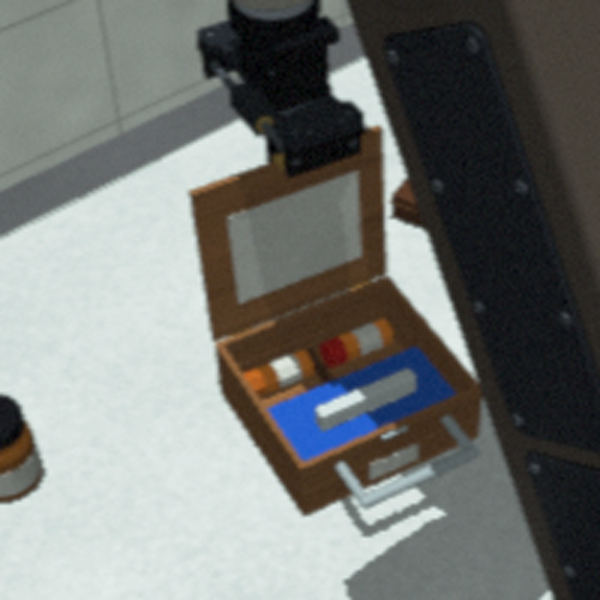

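Call:
arm_command(
  targets=[
    [[0,0,0],[0,-0.005,0],255],
    [[0,0,0],[0,-0.01,0],255],
    [[0,0,0],[0,-0.015,0],255],
    [[0,0,0],[0,-0.02,0],255],
    [[0,0,0],[0,-0.025,0],255],
    [[0,0,0],[0,-0.03,0],255],
    [[0,0,0],[0,-0.035,0],255],
    [[0,0,0],[0,-0.04,0],255],
  ],
)

```text
t: 34.35
eef_pos: [631.0, 55.7, 202.1]
tcp_rot: [-3.141, 0.0, 1.375]
ft_force: [0.8, 0.1, 0.1]
opening: 0.006
```

```bash
python3 - <<'E'
from h import *
snap("side","22")
crop("side","22",120,60,320,260,3,"s22")
print(local(env.state()["eef_pos"]),env.state()["ft_force"])
E
```

```text
[ 77.48475185   1.24791092 202.16725379] [0.87157297 0.98146432 0.69193962]
```

View pics/s22.png

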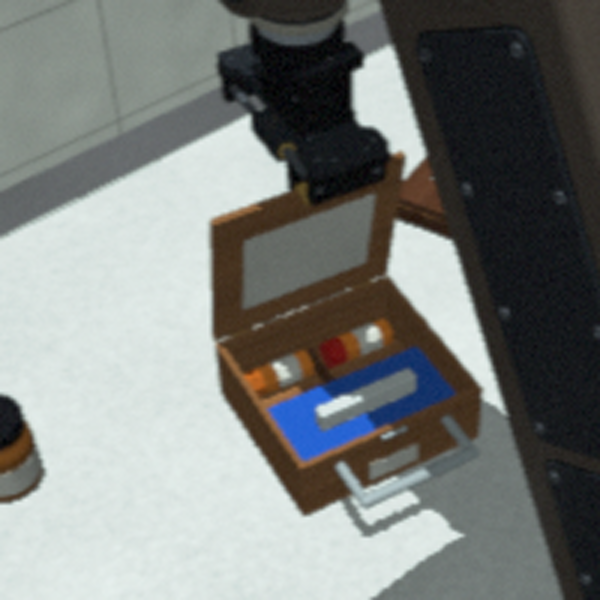

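Past upright; push a little further, then hold and watch it sink.

Call:
arm_command(
  targets=[
    [[0,0,0],[0,-0.005,0],255],
    [[0,0,0],[0,-0.01,0],255],
    [[0,0,0],[0,-0.015,0],255],
    [[0,0,0],[0,-0.02,0],255],
    [[0,0,0],[0,-0.02,0],255],
    [[0,0,0],[0,-0.02,0],255],
    [[0,0,0],[0,-0.02,0],255],
    [[0,0,0],[0,-0.02,0],255],
  ],
)

```text
t: 35.2
eef_pos: [612.0, 59.5, 202.0]
tcp_rot: [-3.141, 0.0, 1.375]
ft_force: [-0.4, 0.8, 0.0]
opening: 0.002
```

Call:
arm_command(
  targets=[
    [[0,0,0],[0,0,0],255],
    [[0,0,0],[0,0,0],255],
    [[0,0,0],[0,0,0],255],
    [[0,0,0],[0,0,0],255],
    [[0,0,0],[0,0,0],255],
    [[0,0,0],[0,0,0],255],
    [[0,0,0],[0,0,0],255],
    [[0,0,0],[0,0,0],255],
  ],
)

```text
t: 36.0
eef_pos: [611.8, 59.5, 202.1]
tcp_rot: [-3.141, 0.0, 1.375]
ft_force: [0.4, 0.3, 0.5]
opening: 0.005
```

```bash
python3 - <<'E'
from h import *
snap("side","23")
crop("side","23",120,60,320,260,3,"s23")
print(local(env.state()["eef_pos"]),env.state()["ft_force"])
E
```

```text
[ 58.49520409   1.19076783 202.12926305] [ 0.04310665 -0.26188037  0.56201088]
```

View pics/s23.png

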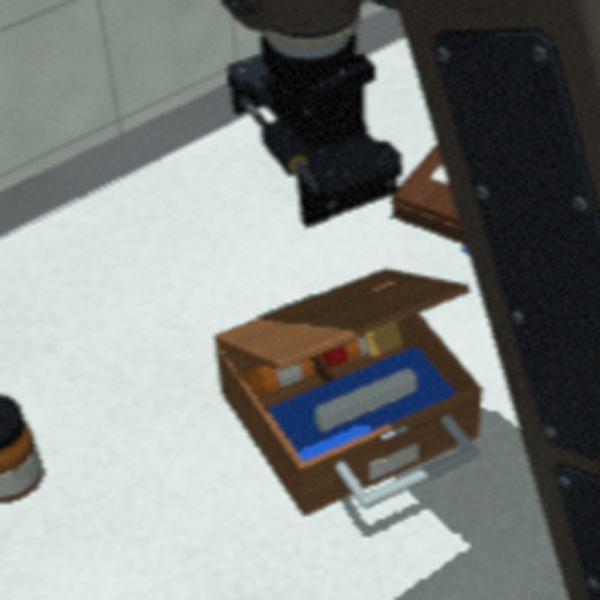

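Sinking on its own. Move over the front edge while it closes.

```bash
python3 - <<'E'
from h import *
go(cw(-73,1,160),PSI+np.pi/2)
E
```

```text
turn [-0.0001  0.0002 -0.    ] shift [-0.0002 -0.1315  0.0421] rows>= 3.0 at [611.8  59.5 202.1] [-3.141  0.     1.375] F [ 0.  -0.3  0.6] op 0.006 t 36.05
```

Call:
arm_command(
  targets=[
    [[0,0,0],[0,0,0],255],
    [[0,0,0],[0,-0.03,0],255],
    [[0,0,0],[0,-0.07,0],255],
    [[0,0,0],[0,-0.11,0],255],
    [[0,0,0],[0,-0.1315,0],255],
    [[0,0,0],[0,-0.1315,0.0],255],
    [[0,0,0],[0,-0.1315,0.0],255],
    [[0,0,0],[0,-0.1315,0.0],255],
  ],
)

```text
t: 36.85
eef_pos: [483.8, 84.9, 202.2]
tcp_rot: [3.141, 0.0, 1.375]
ft_force: [-0.8, 0.1, -0.5]
opening: 0.003
```

Call:
arm_command(
  targets=[
    [[0,0,0],[0,0,0],255],
    [[0,0,0],[0,0,0],255],
    [[0,0,0],[0,0,0],255],
    [[0,0,0],[0,0,0],255],
    [[0,0,0],[0,0,0],255],
    [[0,0,0],[0,0,0],255],
    [[0,0,0],[0,0,0.0],255],
    [[0,0,0],[0,0,0.0],255],
  ],
)

```text
t: 37.65
eef_pos: [482.8, 85.1, 202.2]
tcp_rot: [-3.141, 0.0, 1.375]
ft_force: [1.1, -0.3, 0.2]
opening: 0.004
```

```bash
python3 - <<'E'
from h import *
snap("side","24")
crop("side","24",120,60,320,260,3,"s24")
print(local(env.state()["eef_pos"]),env.state()["ft_force"])
P,m,p=cloud("side","24");L=local(P)
q=L[(L[...,0]>-60)&(L[...,0]<80)&(L[...,1]<90)&(L[...,1]>30)&(L[...,2]>60)&(L[...,2]<130)]
print(len(q),np.polyfit(q[:,0],q[:,2],1))
E
```

```text
[-73.01355764   1.2218934  202.13597429] [-0.66947814  0.55447496 -0.42428321]
799 [-6.02741685e-02  8.33719774e+01]
```

View pics/s24.png

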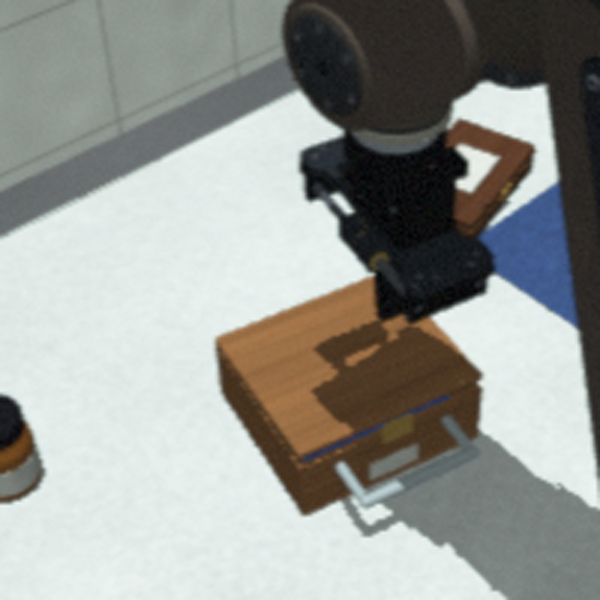

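Call:
arm_command(
  targets=[
    [[0,0,0],[0,0,0.04],255],
    [[0,0,0],[0,0,0.075],255],
    [[0,0,0],[0,0,0.095],255],
    [[0,0,0],[0,0,0.102],255],
    [[0,0,0],[0,0,0.105],255],
    [[0,0,0],[0,0,0.108],255],
    [[0,0,0],[0,0,0.11],255],
    [[0,0,0],[0,0,0.111],255],
  ],
)

```text
t: 38.5
eef_pos: [483.1, 85.1, 91.7]
tcp_rot: [3.141, -0.0, 1.375]
ft_force: [0.1, 0.0, 0.1]
opening: 0.003
```

Call:
arm_command(
  targets=[
    [[0,0,0],[0,0,0.001],255],
    [[0,0,0],[0,0,0.002],255],
    [[0,0,0],[0,0,0.003],255],
    [[0,0,0],[0,0,0.004],255],
    [[0,0,0],[0,0,0.005],255],
    [[0,0,0],[0,0,0.006],255],
  ],
)

```text
t: 39.1
eef_pos: [482.6, 85.1, 85.4]
tcp_rot: [-3.141, 0.0, 1.375]
ft_force: [-1.5, 0.5, 4.6]
opening: 0.002
```

Call:
arm_command(
  targets=[
    [[0,0,0],[0,0,0.001],255],
    [[0,0,0],[0,0,0.002],255],
    [[0,0,0],[0,0,0.003],255],
    [[0,0,0],[0,0,0.004],255],
  ],
)

```text
t: 39.5
eef_pos: [483.0, 85.0, 81.0]
tcp_rot: [3.141, 0.0, 1.375]
ft_force: [0.4, -0.5, -0.6]
opening: 0.004
```

Call:
arm_command(
  targets=[
    [[0,0,0],[0,0,0.001],255],
    [[0,0,0],[0,0,0.002],255],
    [[0,0,0],[0,0,0.003],255],
  ],
)

```text
t: 39.8
eef_pos: [482.9, 85.0, 78.3]
tcp_rot: [3.142, 0.0, 1.375]
ft_force: [-3.5, 0.2, 16.3]
opening: 0.005
```

Call:
arm_command(
  targets=[
    [[0,0,0],[0,0,0.0005],255],
    [[0,0,0],[0,0,-0.02],255],
    [[0,0,0],[0,0,-0.07],255],
    [[0,0,0],[0,0,-0.12],255],
    [[0,0,0],[-0.04,0,-0.15],255],
    [[0,0,0],[-0.09,0,-0.15],255],
    [[0,0,0],[-0.14,0,-0.15],255],
    [[0,0,0],[-0.19,0,-0.15],255],
  ],
)

```text
t: 40.6
eef_pos: [445.3, -102.9, 228.6]
tcp_rot: [3.141, 0.0, 1.376]
ft_force: [0.6, 0.0, -0.5]
opening: 0.004
```

Call:
arm_command(
  targets=[
    [[0,0,0],[-0.05,0,0],255],
    [[0,0,0],[-0.1,0,0],255],
    [[0,0,0],[-0.15,0,0],255],
    [[0,0,0],[-0.15,0,0],255],
    [[0,0,0],[-0.15,0,0],255],
  ],
)

```text
t: 41.1
eef_pos: [416.3, -249.1, 227.9]
tcp_rot: [-3.141, -0.0, 1.373]
ft_force: [0.0, 1.0, 0.5]
opening: 0.003
```

```bash
python3 - <<'E'
from h import *
snap("side","25");snap("top","25")
crop("side","25",120,60,320,260,3,"s25")
print(env.state()["eef_pos"],env.state()["ft_force"],env.state()["t"])
P,m,p=cloud("side","25");L=local(P)
q=L[(L[...,0]>-80)&(L[...,0]<80)&(abs(L[...,1])<85)&(L[...,2]>60)&(L[...,2]<130)]
print(len(q),np.polyfit(q[:,0],q[:,2],1))
E
```

```text
[ 416.78265721 -247.56603235  228.09724205] [-0.02709435 -0.35967867 -0.57136506] 41.2
2611 [-2.92089547e-04  7.80138266e+01]
```

View pics/s25.png

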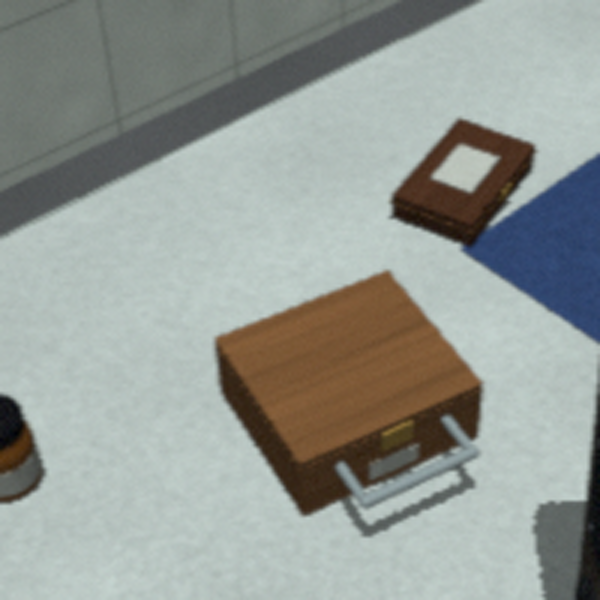

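View pics/top25.png

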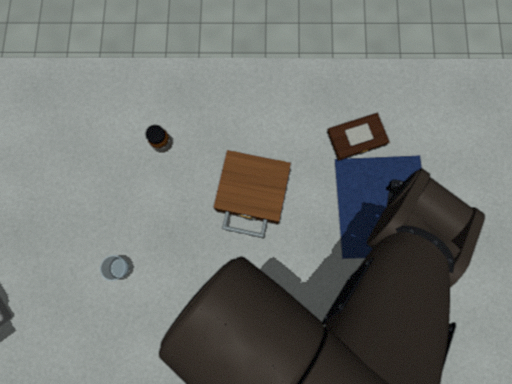

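The lid is flat (slope 0, top at 78 mm), the case stands level and the jar, pot and slide box have not moved. The mat was seen empty earlier, in top7 and top12. I am handing the job in.

```bash
python3 -c "
from cell import env
print(env.job_done())"
```

```text
the job is handed in; nothing more can be done
None
```

The job is handed in at about 41 s, with every step carried out in the order asked.

- **Vials:** Only the red and orange vials were there; a later top view showed the mat empty. I laid one in each lane, parallel to the handle. Raising the case to about 35° rolled both to the hinge wall.
- **Tilt:** My one measurement, at a commanded 35°, read about 34°. I then raised it 1.5° more, so the peak was about 35–36°. The case came back level and measured in the same place to about 1 mm.
- **Block:** It lies flat at the handle side, with its top at about 45 mm (44 mm expected).
- **Lid:** It snapped past the catch when pressed. The last check showed it flat (slope 0), with its top at about 78 mm (78.5 mm expected).
- **Jar, pot and slide box:** They look unmoved in the last top picture.

One thing was not clean: at the end of lowering, the wrist read 27 N upwards. The bar had shifted about 2 mm in the pads, so the case touched down slightly early. I backed off until the force fell to about 11 N, then released the handle. After that the case still measured level and the vials were still at the hinge wall.

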